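# Clamp the pipette tip box on the platform with the wing nut

### The arm

A 6-joint arm with a two-finger parallel gripper is mounted at the origin on a cart in front of the work surface, level with it; the furniture and walls round the work are solid. World frame = base frame: x ahead of the robot, y to its left, z up, the work surface at z = 0. Lengths are in m, angles in degrees, forces in N, time in s.
With the tool pointing down it reaches from about 0.3 to 0.775 m from the base axis. Payload 14.6 kg.
Tool frame: the origin (TCP) lies midway between the tips of the shut fingers; the grasp point (between the pads) lies 19 mm behind it (arm.grasp_offset is the distance from the TCP to the grasp point, in m); z points along the fingers, y is the direction in which the jaws open and shut (so a half turn about z gives the same grasp; the last joint's range is limited). The gripper opens to 94 mm and grips with 3 to 60 N. Pads are 16 mm wide; open, the fingers measure 119 mm over their backs; the gripper's body (75 mm by 177 mm) begins 78 mm behind the grasp point.
Start: joints at [-78.587, 17.183, 87.147, -0, 75.671, -3.816], TCP at [0.144, -0.531, 0.205] pointing down, gripper open.
Joint ranges: [-173.82, 173.82], [-45.26, 126.66], [13.44, 144.39], [-59.66, 239.66], [0, 175.72], [-146.38, 146.38]. Speed limits (degrees/s): [127.2, 127.2, 147.25, 180, 180, 180].

### API

Orientations are given as a 3x3 rotation matrix whose columns are the frame's x, y, z axes.
In Python, from rig import arm gives the robot as it stands. The module is installed in compiled form; this text tells all that it offers.
- The arm moves only by the tool send_rows, never from a script. Its argument "commands" is a list of rows, each a list of 3 entries, a list of its own where there are three numbers: the gripper's target within -1 to 1 (fully open at 1, half-way at 0, shut at -1), then the shift along the tool's x, y, z in m, then the turn, a rotation vector about the tool's x, y, z in degrees. A call has 1 to 12 rows; each row shifts and turns the commanded pose from where the row before left it, along the tool's axes as they then stand; what a row does not reach is not made up. A row lasts 1/10 s, in which the tool goes at most 50 mm and 8.59 degrees, less where a joint would pass 70% of its speed; a pose out of reach is approached as far as the arm can. A call with a gripper value outside its range is refused whole. The fingers move at their own pace and stop on an object; "force" is the grip in N (left out, the last holds). Time passes only in rows, so rows that do not move let the fingers close. It gives the time, the measured TCP pose, the force and the opening at its end, in the units of the state.
- arm.state(): the state, without advancing time (a new reading comes with each control period).
- arm.grab_frame(name): name is "scene" or "top" or "wrist"; returns a dict with "img" (400x640x3 uint8, red, green, blue), "K" (3x3 intrinsics, pixels), "R" (3x3) and "t" (3): a world point X has camera coordinates R X + t; the wrist camera has in their place "hand_eye" (4x4, takes a point from camera to tool coordinates, whose origin is the TCP and whose axes are the flange's). Camera axes: x right, y down, z forward; pixel columns grow to the right and rows downward; lengths in m; the calibration is good to about 2 mm. A picture is of the moment at which its call begins: read the wrist's pose just before it. There is no depth.
- arm.close_job(): hands the job in, once; it reports no verdict.
The state is a dict: "time_s": time; "q": joint angles; "dq": joint speeds; "joint_torque": joint torques, N m; "ee_pos": TCP position; "tcp_rot": TCP orientation; "force": force on the tool from outside, world axes, zero at the start; "ft_torque": the same for the moment, N m; "opening": finger opening in m.
Only numpy, scipy, OpenCV 4.12 (cv2) and the standard library are available. Lean on these libraries where they do the work, as an engineer would, in place of code of your own. Each camera call takes 0.05 s, during which the arm holds its last target.

### The job

Push the pipette tip box fully home into its pocket on the clamping platform, square against the back stop, then screw the wing nut down clockwise, in short strokes between the two tall guide columns behind it, until the foot of the clamp bar holds the box firmly, at about 16 N. Go by the feel of the nut, do not overtighten (the clear lid cracks at 30 N), do not force the nut or the columns, and leave the small vial behind the back stop standing.

Things in the scene. Friction and masses are not known exactly. Their poses are not given: they have to be found in the camera images.
- platform: Fixed aluminium clamping platform, 230 x 245 x 12 mm. Origin on the worktop below the axis of the upright stud (diameter 9 mm, top at z 161 mm) that carries the wing nut. x points to the back stop and columns (roughly away from the robot), y left, z up. Plate: x -135 to 95, y -175 to 71 mm. The box's pocket is on its right half, on a rubber mat with its top at z 14 mm.
- column_left (a point): Top centre of the left guide column: fixed steel rod, diameter 12 mm, at (60, 36) mm in the platform frame, top at z 215 mm. The columns leave a hand no room behind the nut.
- column_right (a point): Top centre of the right guide column, the same, at (60, -36) mm.
- back_stop (a point): Middle of the top edge of the pocket's back stop, on the face that the box meets: at (49, -108, 42) mm in the platform frame. Two side rails, tops at z 34 mm, run 40 mm towards the robot from the stop, 86 mm apart (2 mm play each side of the box), then flare out.
- box_home (a point): Fixed point where the centre of the tip box is when fully home: at (-10, -108, 53) mm in the platform frame, same axes.
- box_center (a point): Centre of the loose pipette tip box (39 mm above its underside): green with a clear fixed lid, 118 mm long, 82 wide, 78 high, 0.16 kg. Its own y axis is its length and lies along the platform's x axis, within 0.1 rad at the start. It starts on the mat 45 to 60 mm short of home (nearer the robot) and slides under the raised foot; push the middle of its near short face.
- tip_box: The same tip box; origin at the centre of its underside, y along its length, z up.
- bar: Dark steel clamp bar, 34 mm wide, 8 thick, driven down along the columns by the nut. Origin on the stud axis at the bar's underside, axes as the platform's; bar from y 30 to -135 mm, with a plate round the columns (x -2 to 80, y -49 to 49 mm). Underside at z = 120 mm - 8 mm x nut angle (rad).
- foot_screw (a point): Bar top above the sprung rubber foot, diameter 26 mm (its screw stands 9 mm up at most). The foot hangs 8 to 16 mm below the bar's underside, set by hand, different each time: the nut angle where it meets the lid (1.5 to 2.5 rad) is unknown and must be felt. Spring 3 N/mm: about 23 N more per rad of the nut after touching.
- nut_wings (a point): Centre of the steel wing nut, on the stud axis at mid-height of its wings. 70 mm across the two wings, which lie along its own x axis: discs 6 mm thick, diameter 23 mm, centred 23.5 mm from the axis at this height. Hub diameter 26 mm at its foot, 17 mm at its top (1.5 mm below this point). The bar's top is 20.5 mm below this point, the stud rises above it.
- wing_nut: The same nut; origin on the axis at its underside, x along the wings, z up.
- nut_turn (a joint): Nut angle, rad: grows clockwise seen from above (tightening); starts at 0 to 0.4. At 0 a wing points 2.55 rad anticlockwise from the platform's x. Stays where left. Lowers the bar 8 mm per rad. Turning takes 0.185 N m while the foot is free, plus 0.008 N m per newton of the foot on the box (or of lifting the nut): 0.31 N m at the wanted 16 N (12 to 13 N on a wing 25 mm out). Firm is 10 to 23 N.
- vial: Small vial with a light cap, diameter 24 mm, 54 mm high, standing on the platform behind the back stop. Origin at the centre of its underside; z up. Leave it standing.
Mind the look-alikes: they are no part of the job. There is more than one size of the vial; the job needs the smallest.

How it is judged (in metres and radians):
On the way, in this order (a step that is already met when the one before it is completed fails the run):
1. the tip box is fully home in its pocket, square against the back stop (x of box_center in the frame of box_home between -0.004 and 0.004 m and y of box_center in the frame of box_home between -0.005 and 0.005 m and angle between the y axis of tip_box and the x axis of platform, either way round below 0.06 rad and angle between tip_box's own z axis and vertical below 0.06 rad), for 0.2 s.
2. the foot of the bar holds the box firmly: 10 to 23 N (all of step 1 and contact force between bar and tip_box between 10 and 23 N), for 0.2 s.
At the end, for the whole second after the job is handed in: The tip box is home in the pocket (centre within 4 mm along and 5 mm across of its home, square within 0.06 rad, lying flat), the foot presses on it with 10 to 23 N, nut and box are at rest, the vial stands (all of step 2 and linear speed of tip_box below 0.02 m/s and angular speed of wing_nut below 0.1 rad/s and angle between vial's own z axis and vertical below 0.3 rad); the robot touches nothing.
It fails at once if the bar's foot presses on the box with more than 30 N (the lid cracks) (contact force between bar and tip_box above 30 N).
It fails at once if the nut is forced: more than 30 N between the fingers and the nut (contact force between the fingers and wing_nut above 30 N).
It fails at once if the robot presses on the platform, its columns or anything mounted on it with more than 30 N (contact force between any of the arm, the fingers and platform above 30 N).
It fails at once if the vial is knocked over (angle between vial's own z axis and vertical above 0.5 rad).
It also fails if it takes over 70 s, if anything falls off the work surface, if the arm or the gripper's body presses on something with over 40 N, if the wrist force passes 120 N, or if a joint passes its speed limit or range.

## Working session

There is one attempt and no reset: what is moved stays moved. The work goes in short steps, Python scripts to look and compute and a tool call to move; the robot and the scene stay as the last step left them, time stands still between calls to the robot, and variables do not carry over. Pictures are saved under pics/ and viewed, and the job is handed in when it is done.

Besides the shell and the picture viewer there is one more tool, called after "Request:" by a JSON object that holds its "fn" and its "kwargs", one argument or row to a line. send_rows: Moves the arm, as the interface text tells. Its arguments: {"type":"object","properties":{"commands":{"type":"array","items":{"type":"array"}},"force":{"type":"number"}},"required":["commands"]}

```bash
mkdir -p pics; python3 - <<'E'
from rig import arm
import cv2,numpy as np,json
s=arm.state();print(s)
for n in ["scene","top","wrist"]:
    f=arm.grab_frame(n)
    cv2.imwrite(f"pics/{n}0.png",f["img"][:,:,::-1])
    print(n,{k:np.array(v).round(4).tolist() for k,v in f.items() if k!="img"})
    np.save(f"{n}.npy",f,allow_pickle=True)
E
```

```text
{'time_s': 0.0, 'q': array([-7.85864941e+01,  1.72167959e+01,  8.71816207e+01, -1.06418434e-03,
        7.56693165e+01, -3.81489069e+00]), 'dq': array([0.03406143, 0.00660104, 0.03889683, 0.05029503, 0.14299401,
       0.00866591]), 'joint_torque': array([-9.06270907e-04, -5.31805301e+01, -3.52737021e+01,  7.06948643e-02,
        2.43975531e-02, -7.58648594e-05]), 'ee_pos': array([ 0.1444156, -0.5304231,  0.2048654]), 'tcp_rot': array([[ 9.64885228e-01,  2.62671720e-01, -2.51576302e-04],
       [ 2.62671834e-01, -9.64884539e-01,  1.15522530e-03],
       [ 6.07029322e-05, -1.18074183e-03, -9.99999301e-01]]), 'force': array([-0.49886003, -0.16515673, -0.08274139]), 'ft_torque': array([ 0.02927809,  0.02403694, -0.0139721 ]), 'opening': 0.09364265098837703}
scene {'K': [[434.2543, 0.0, 316.4361], [0.0, 434.2543, 202.1763], [0.0, 0.0, 1.0]], 'R': [[0.8619, -0.507, 0.0082], [-0.3243, -0.5636, -0.7597], [0.3898, 0.6522, -0.6502]], 't': [-0.6262, 0.2254, 0.8186]}
top {'K': [[464.8004, 0.0, 318.6679], [0.0, 464.8004, 207.7811], [0.0, 0.0, 1.0]], 'R': [[-0.0068, -0.9997, 0.0216], [-0.9992, 0.006, -0.0393], [0.0391, -0.0218, -0.999]], 't': [-0.1756, 0.5991, 1.0022]}
wrist {'K': [[360.2016, 0.0, 321.9692], [0.0, 360.2016, 196.6551], [0.0, 0.0, 1.0]], 'hand_eye': [[0.0002, -0.967, -0.2546, 0.0727], [1.0, -0.0, 0.0008, -0.0011], [-0.0008, -0.2546, 0.967, -0.1788], [0.0, 0.0, 0.0, 1.0]]}
```

View pics/scene0.png

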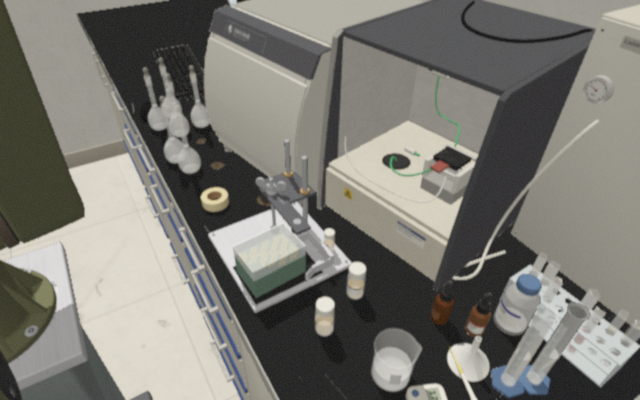

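View pics/top0.png

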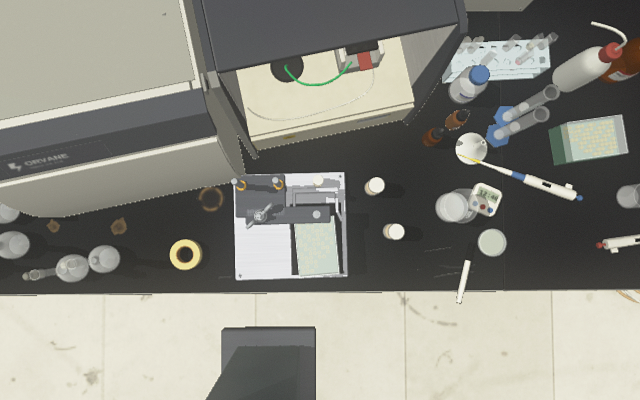

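View pics/wrist0.png

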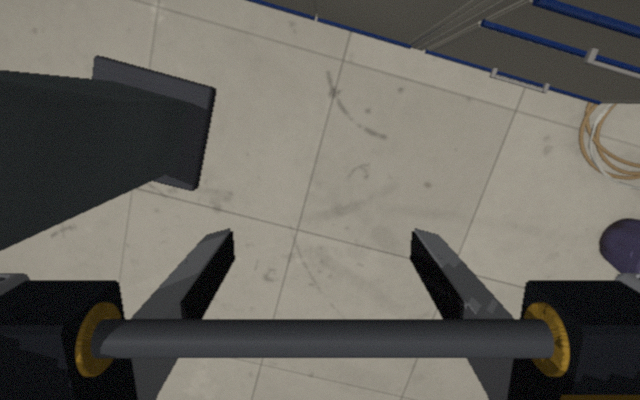

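The scene and top views show the platform at about (290,225) px in the top image, with the stud and nut at about (262,215) and the box at about (317,247). I'll enlarge both.

```bash
python3 - <<'E'
import cv2
i=cv2.imread("pics/top0.png")[160:290,220:360]
cv2.imwrite("pics/top0c.png",cv2.resize(i,None,fx=5.5,fy=4.6*1,interpolation=cv2.INTER_CUBIC) if 0 else cv2.resize(i,None,fx=4.6,fy=4.6,interpolation=cv2.INTER_CUBIC))
i=cv2.imread("pics/scene0.png")[130:310,200:380]
cv2.imwrite("pics/scene0c.png",cv2.resize(i,None,fx=3.3,fy=3.3,interpolation=cv2.INTER_CUBIC))
E
```

```text
(no output)
```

View pics/top0c.png

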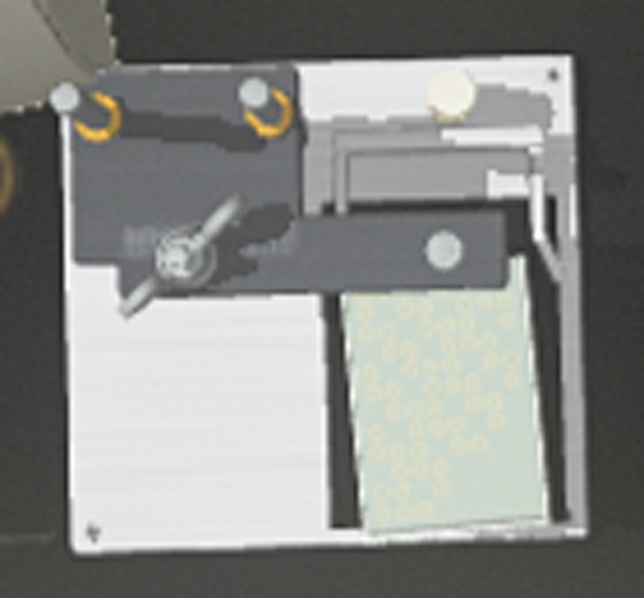

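View pics/scene0c.png

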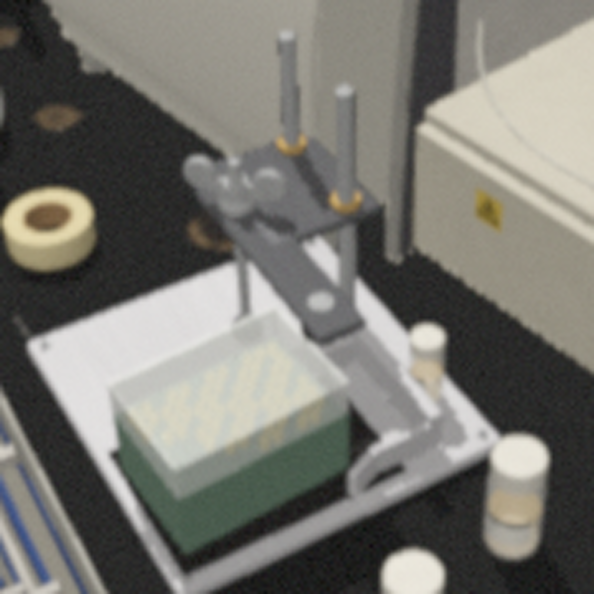

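Enlarged top crop: column tops at (66,97) and (254,93), plate corners at (75,552), (585,535) and (573,57), wings from (125,312) to (238,200), and near box edge from (367,533) to (548,517). I'll fit poses from these.

```bash
cat > h.py <<'E'
import numpy as np
from scipy.optimize import least_squares
T=np.load("top.npy",allow_pickle=True).item();S=np.load("scene.npy",allow_pickle=True).item()
def proj(c,X):
    p=(c["R"]@np.asarray(X).T).T+c["t"];p=p@c["K"].T;return p[:,:2]/p[:,2:]
def back(c,uv,z):
    d=c["R"].T@np.linalg.solve(c["K"],[uv[0],uv[1],1.]);o=-c["R"].T@c["t"];return o+d*(z-o[2])/d[2]
def W(P,p):
    c,s=np.cos(P[2]),np.sin(P[2]);p=np.asarray(p,float);return np.column_stack([P[0]+c*p[:,0]-s*p[:,1],P[1]+s*p[:,0]+c*p[:,1],p[:,2]])
tc=lambda u:np.array(u)/4.6+[220,160]-0.4
sc=lambda u:np.array(u)/3.3+[200,130]-0.35
E
python3 - <<'E'
from h import *
L=np.array([[60,36,215],[60,-36,215],[-135,71,12],[-135,-175,12],[95,-175,12]])/1000
t=tc([(66,95),(254,91),(74,551),(586,535),(573,57)])
Ls=np.array([[60,36,215],[60,-36,215],[-135,71,12],[-135,-175,12],[95,-175,12]])/1000
s=sc([(287,36),(345,90),(30,345),(185,585),(497,437)])
f=lambda P:np.r_[(proj(T,W(P,L))-t).ravel(),(proj(S,W(P,Ls))-s).ravel()]
for w in (f,lambda P:f(P)[:10],lambda P:f(P)[10:]):
    r=least_squares(w,[.5,.1,0]);print(r.x,np.degrees(r.x[2]),r.fun.round(1))
P=least_squares(f,[.5,.1,0]).x;np.save("P.npy",P)
for u in [(367,533),(548,517),(523,257)]: print("box",back(T,tc(u),.092))
a=[back(T,tc(u),.14) for u in [(123,314),(240,199)]];print(a, np.degrees(np.arctan2(*(a[1]-a[0])[[1,0]])))
for u in [(449,88)]:print("vial",back(T,tc(u),.066))
c,s_=np.cos(P[2]),np.sin(P[2]);R=np.array([[c,s_],[-s_,c]])
for u in [(367,533),(548,517),(523,257)]: print("box plat",R@(back(T,tc(u),.092)[:2]-P[:2]))
for u in [(123,314),(240,199),(180,256)]: print("nut plat",R@(back(T,tc(u),.145)[:2]-P[:2]))
print("foot/home world",W(P,[[-.010,-.108,.053]]))
E
```

```text
[ 0.57938923 -0.06275098  0.02318798] 1.3285734432993386 [-1.   0.4 -0.7  0.1 -1.7  0.5  0.3  0.3 -0.3 -0.9  0.6 -0.7  0.6 -0.3
 -1.  -1.3 -0.8  3.5  2.9  0.9]
[ 0.57966524 -0.06411748  0.02088765] 1.196774213959821 [-0.2  0.2  0.2 -0.  -1.2  0.3  0.8  0.3  0.4 -0.8]
[ 0.57952758 -0.05995376  0.02755016] 1.5785077943464303 [-0.  -1.4 -0.1 -1.1 -1.4 -1.9 -0.9  2.5  2.4 -0.3]
box [ 0.45943517 -0.13817894  0.092     ]
box [ 0.46566429 -0.21716234  0.092     ]
box [ 0.57922772 -0.20715743  0.092     ]
[array([ 0.55561199, -0.03871443,  0.14      ]), array([ 0.60298536, -0.08718034,  0.14      ])] -45.65311997326198
vial [ 0.656365   -0.17570335  0.066     ]
box plat [-0.12167068 -0.07262644]
box plat [-0.11727454 -0.15173303]
box plat [-0.00350966 -0.14436388]
nut plat [-0.02321415  0.02391385]
nut plat [ 0.02276257 -0.02535856]
nut plat [-3.92467929e-05 -7.05660305e-05]
foot/home world [[ 0.57189599 -0.1709538   0.053     ]]
```

```bash
cat >> h.py <<'E'
P=np.array([.5796,-.0633,.0220])
def plan(px,py,z,yawx,plat=True):
    """target TCP platform xy, z; yawx = tool-x yaw deg in platform frame. prints tool shift & turn"""
    from rig import arm
    from scipy.spatial.transform import Rotation as Ro
    s=arm.state();R0=s["tcp_rot"];g=W(P,[[px,py,z]])[0]
    y=np.radians(yawx)+P[2];c,n=np.cos(y),np.sin(y)
    Rt=np.array([[c,n,0],[n,-c,0],[0,0,-1]])
    print("t",s["time_s"],"pos",s["ee_pos"].round(4),"goal",g.round(4),"F",s["force"].round(2),"M",s["ft_torque"].round(3),"open",round(s["opening"],4),"q",s["q"].round(1))
    print("shift(tool now)",(R0.T@(g-s["ee_pos"])).round(4),"turn",Ro.from_matrix(R0.T@Rt).as_rotvec(degrees=True).round(2))
def whereami():
    from rig import arm
    s=arm.state();d=s["ee_pos"][:2]-P[:2];c,n=np.cos(P[2]),np.sin(P[2])
    x=s["tcp_rot"][:,0]
    print("t",round(s["time_s"],2),"plat",[round(float(v),4) for v in (c*d[0]+n*d[1],-n*d[0]+c*d[1],s["ee_pos"][2])],"yawx",round(float(np.degrees(np.arctan2(x[1],x[0])-P[2])),2),"z",s["tcp_rot"][:,2].round(4),"F",s["force"].round(2),"M",s["ft_torque"].round(3),"open",round(s["opening"],4),"q",s["q"].round(1))
E
python3 - <<'E'
from h import *
plan(-.155,-.109,.2,0); plan(-.155,-.109,.04,0)
for u in [(395,262),(420,130)]: print(back(S,sc(u),0.0))
print(back(S,sc((395,262)),0.1))
print("edge",back(T,(300,291),0),back(T,(245,175),0.3),back(T,(245,175),0.4))
E
```

```text
t 0.15 pos [ 0.1444 -0.5305  0.205 ] goal [ 0.427  -0.1757  0.2   ] F [-0.04  0.5  -0.03] M [-0.016  0.013 -0.013] open 0.094 q [-78.6  17.2  87.2  -0.   75.7  -3.8]
shift(tool now) [ 0.3659 -0.2681  0.0053] turn [-0.05  0.   13.97]
t 0.15 pos [ 0.1444 -0.5305  0.205 ] goal [ 0.427  -0.1757  0.04  ] F [-0.04  0.5  -0.03] M [-0.016  0.013 -0.013] open 0.094 q [-78.6  17.2  87.2  -0.   75.7  -3.8]
shift(tool now) [ 0.3659 -0.268   0.1653] turn [-0.05  0.   13.97]
[ 0.71157881 -0.03954761  0.        ]
[0.81482237 0.0931089  0.        ]
[ 0.65261748 -0.13618008  0.1       ]
edge [ 0.41575357 -0.13747913  0.        ] [ 0.63890501 -0.05803908  0.3       ] [ 0.62783391 -0.0716651   0.4       ]
```

```bash
python3 - <<'E'
import cv2
i=cv2.imread("pics/top0.png")[60:220,180:340]
cv2.imwrite("pics/top0d.png",cv2.resize(i,None,fx=3.7,fy=3.7,interpolation=cv2.INTER_CUBIC))
i=cv2.imread("pics/scene0.png")[20:220,180:400]
i=cv2.convertScaleAbs(i,alpha=1.6,beta=0)
cv2.imwrite("pics/scene0d.png",cv2.resize(i,None,fx=3,fy=3,interpolation=cv2.INTER_CUBIC))
E
```

```text
(no output)
```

View pics/top0d.png

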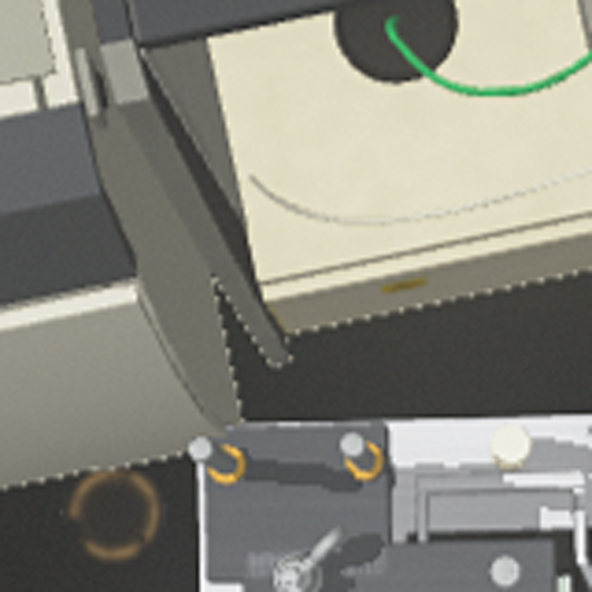

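View pics/scene0d.png

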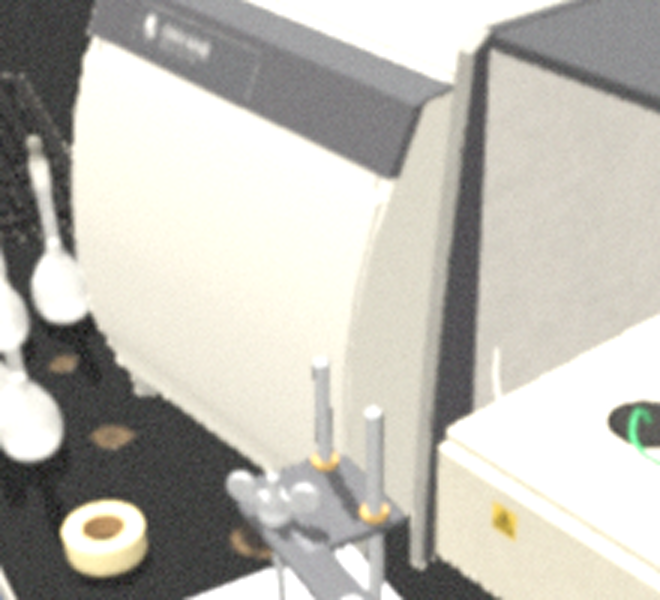

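Request:
{"fn": "send_rows", "kwargs": {
  "commands": [
    [0.0,[0,0,-0.04],[0,0,0]],
    [0.0,[0.035,-0.025,0],[0,0,2]],
    [0.0,[0.035,-0.025,0],[0,0,0]],
    [0.0,[0.035,-0.025,0],[0,0,0]],
    [0.0,[0.035,-0.025,0],[0,0,0]],
    [0.0,[0.035,-0.025,0],[0,0,0]],
    [0.0,[0.035,-0.025,0],[0,0,0]],
    [0.0,[0.035,-0.025,0],[0,0,0]],
    [0.0,[0.035,-0.025,0],[0,0,0]],
    [0.0,[0.03,-0.025,0],[0,0,0]],
    [0.0,[0,0,0],[0,0,6]],
    [0.0,[0,0,0],[0,0,6]]
  ]
}}

```text
time_s: 1.35
ee_pos: [0.3941, -0.2387, 0.2453]
tcp_rot: [[1.0, 0.02, -0.0], [0.02, -1.0, 0.0], [-0.0, -0.0, -1.0]]
force: [0.2, 0.3, -0.8]
opening: 0.0469
```

The top and scene crops show an instrument with its near corner behind the left column, at about (240,425) in the top crop. That is roughly 90 mm from the stud. I'll keep the hand crosswise with the camera towards the robot. First I turn it half round above the bench, then push the box.

Request:
{"fn": "send_rows", "kwargs": {
  "commands": [
    [0.2,[0,0,0],[0,0,-8.5]],
    [0.2,[0,0,0],[0,0,-8.5]],
    [0.2,[0,0,0],[0,0,-8.5]],
    [0.2,[0,0,0],[0,0,-8.5]],
    [0.2,[0,0,0],[0,0,-8.5]],
    [0.2,[0,0,0],[0,0,-8.5]],
    [0.2,[0,0,0],[0,0,-8.5]],
    [0.2,[0,0,0],[0,0,-8.5]],
    [0.2,[0,0,0],[0,0,-8.5]],
    [0.2,[0,0,0],[0,0,-8.5]],
    [0.2,[0,0,0],[0,0,-8.5]],
    [0.2,[0,0,0],[0,0,-8.5]]
  ]
}}

```text
time_s: 2.55
ee_pos: [0.3935, -0.2397, 0.2453]
tcp_rot: [[-0.235, 0.972, -0.0], [0.972, 0.235, 0.0], [0.0, -0.0, -1.0]]
force: [0.5, -0.6, 0.3]
opening: 0.0567
```

Request:
{"fn": "send_rows", "kwargs": {
  "commands": [
    [0.2,[0,0,0],[0,0,-8.5]],
    [0.2,[0,0,0],[0,0,-8.5]],
    [0.2,[0,0,0],[0,0,-8.5]],
    [0.2,[0,0,0],[0,0,-8.5]],
    [0.2,[0,0,0],[0,0,-8.5]],
    [0.2,[0,0,0],[0,0,-8.5]],
    [0.2,[0,0,0],[0,0,-8.5]],
    [0.2,[0,0,0],[0,0,-8.5]],
    [0.2,[0,0,0],[0,0,-8.5]],
    [0.2,[0,0,0],[0,0,0]]
  ]
}}

```text
time_s: 3.55
ee_pos: [0.3935, -0.2397, 0.2453]
tcp_rot: [[-1.0, 0.002, -0.0], [0.002, 1.0, 0.0], [0.0, 0.0, -1.0]]
force: [0.5, 1.4, 0.2]
opening: 0.0565
```

```bash
python3 - <<'E'
from h import *
whereami();plan(-.155,-.109,.15,180);plan(-.155,-.109,.04,180)
E
```

```text
t 3.55 plat [-0.1899, -0.1722, 0.2453] yawx 178.61 z [-3.e-04  3.e-04 -1.e+00] F [0.5  1.37 0.18] M [ 0.04  -0.132  0.009] open 0.0565 q [ -35.9    3.9   97.5    0.    78.6 -125.8]
t 3.55 pos [ 0.3935 -0.2397  0.2453] goal [ 0.427  -0.1757  0.15  ] F [0.5  1.37 0.18] M [ 0.04  -0.132  0.009] open 0.0565 q [ -35.9    3.9   97.5    0.    78.6 -125.8]
shift(tool now) [-0.0334  0.064   0.0953] turn [ 0.01 -0.02 -1.39]
t 3.55 pos [ 0.3935 -0.2397  0.2453] goal [ 0.427  -0.1757  0.04  ] F [0.5  1.37 0.18] M [ 0.04  -0.132  0.009] open 0.0565 q [ -35.9    3.9   97.5    0.    78.6 -125.8]
shift(tool now) [-0.0334  0.064   0.2053] turn [ 0.01 -0.02 -1.39]
```

Request:
{"fn": "send_rows", "kwargs": {
  "commands": [
    [-0.05,[-0.0165,0.032,0],[0,0,-1.4]],
    [-0.05,[-0.0165,0.032,0],[0,0,0]],
    [-0.05,[0,0,0.04],[0,0,0]],
    [-0.05,[0,0,0.04],[0,0,0]],
    [-0.05,[0,0,0.04],[0,0,0]],
    [-0.05,[0,0,0.04],[0,0,0]],
    [-0.05,[0,0,0.04],[0,0,0]],
    [-0.05,[0,0,0.005],[0,0,0]],
    [-0.05,[0,0,0],[0,0,0]],
    [-0.05,[0,0,0],[0,0,0]]
  ]
}}

```text
time_s: 4.55
ee_pos: [0.4271, -0.176, 0.0423]
tcp_rot: [[-1.0, -0.018, 0.002], [-0.018, 1.0, -0.001], [-0.002, -0.001, -1.0]]
force: [-0.1, -0.0, 0.8]
opening: 0.0448
```

```bash
python3 - <<'E'
from h import *
from rig import arm
import cv2
whereami();plan(-.130,-.109,.04,180)
f=arm.grab_frame("wrist")["img"][:,:,::-1]
cv2.imwrite("pics/w1.png",f)
f=arm.grab_frame("top")["img"][:,:,::-1][160:310,200:380]
cv2.imwrite("pics/t1.png",cv2.resize(f,None,fx=3.5,fy=3.5,interpolation=cv2.INTER_CUBIC))
E
```

```text
t 4.55 plat [-0.155, -0.1093, 0.0423] yawx -180.22 z [ 0.0022 -0.0011 -1.    ] F [-0.12 -0.05  0.76] M [ 0.078 -0.151  0.01 ] open 0.0448 q [ -26.9   18.5  109.9   -0.    51.4 -118. ]
t 4.55 pos [ 0.4271 -0.176   0.0423] goal [ 0.452  -0.1751  0.04  ] F [-0.12 -0.05  0.76] M [ 0.078 -0.151  0.01 ] open 0.0448 q [ -26.9   18.5  109.9   -0.    51.4 -118. ]
shift(tool now) [-0.0249  0.0004  0.0023] turn [-0.07  0.12 -0.22]
```

View pics/w1.png

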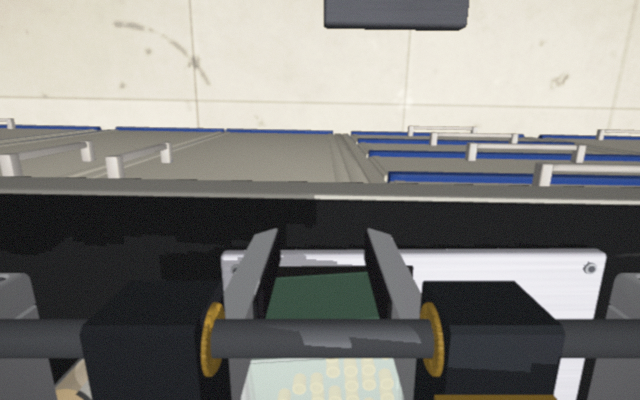

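View pics/t1.png

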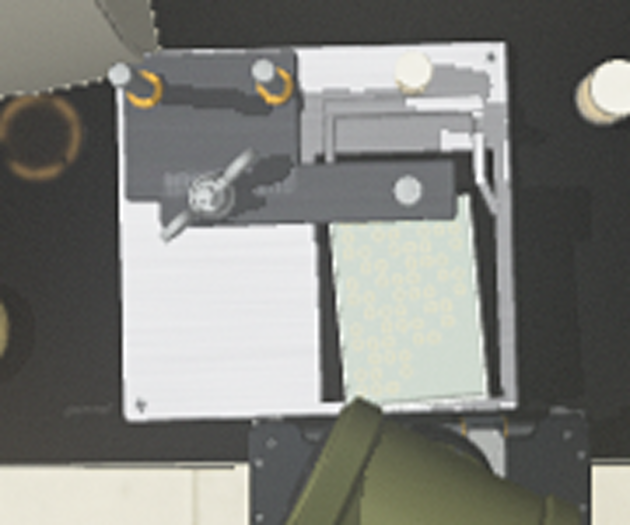

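The pictures show the fingers in front of the box's near face and roughly centred on it. I'm pushing now.

Request:
{"fn": "send_rows", "kwargs": {
  "commands": [
    [-0.05,[-0.01,0,0],[0,0,0]],
    [-0.05,[-0.005,0,0],[0,0,0]],
    [-0.05,[-0.005,0,0],[0,0,0]],
    [-0.05,[-0.004,0,0],[0,0,0]],
    [-0.05,[-0.004,0,0],[0,0,0]],
    [-0.05,[-0.004,0,0],[0,0,0]],
    [-0.05,[-0.004,0,0],[0,0,0]],
    [-0.05,[-0.004,0,0],[0,0,0]],
    [-0.05,[-0.004,0,0],[0,0,0]],
    [-0.05,[-0.004,0,0],[0,0,0]],
    [-0.05,[-0.004,0,0],[0,0,0]],
    [-0.05,[-0.004,0,0],[0,0,0]]
  ]
}}

```text
time_s: 5.85
ee_pos: [0.4824, -0.1743, 0.0403]
tcp_rot: [[-1.0, -0.02, -0.0], [-0.02, 1.0, 0.0], [0.0, 0.0, -1.0]]
force: [-2.2, 1.9, 1.0]
opening: 0.0448
```

```bash
python3 - <<'E'
from h import *
from rig import arm
import cv2
whereami()
f=arm.grab_frame("top")["img"][:,:,::-1][160:310,200:380]
cv2.imwrite("pics/t2.png",cv2.resize(f,None,fx=3.5,fy=3.5,interpolation=cv2.INTER_CUBIC))
E
```

```text
t 5.85 plat [-0.0996, -0.1088, 0.0403] yawx -180.13 z [-3.e-04  2.e-04 -1.e+00] F [-2.22  1.86  0.97] M [0.364 0.277 0.113] open 0.0448 q [ -24.    24.3  101.9    0.    53.9 -115.1]
```

View pics/t2.png

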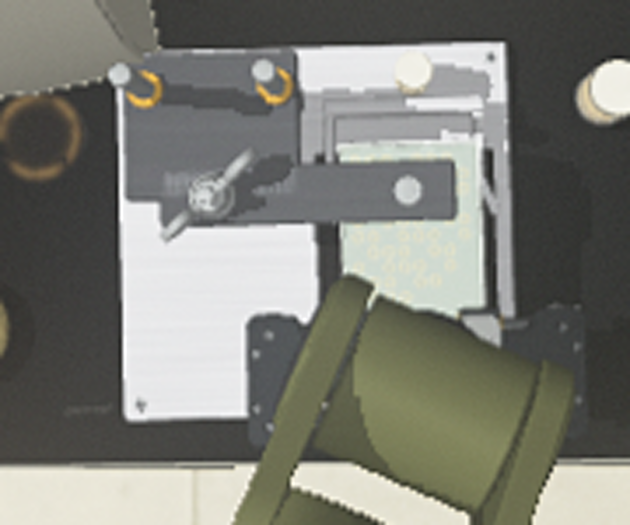

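The box is now square and entering the rails, with its back edge at about row 144 of the crop. I'll continue in small steps and watch the force.

Request:
{"fn": "send_rows", "kwargs": {
  "commands": [
    [-0.05,[-0.004,0,0],[0,0,0]],
    [-0.05,[-0.004,0,0],[0,0,0]],
    [-0.05,[-0.004,0,0],[0,0,0]],
    [-0.05,[-0.003,0,0],[0,0,0]],
    [-0.05,[-0.002,0,0],[0,0,0]]
  ]
}}

```text
time_s: 6.4
ee_pos: [0.4991, -0.1738, 0.0404]
tcp_rot: [[-1.0, -0.02, -0.001], [-0.02, 1.0, 0.001], [0.001, 0.001, -1.0]]
force: [-6.4, 2.6, 2.7]
opening: 0.0447
```

Request:
{"fn": "send_rows", "kwargs": {
  "commands": [
    [-0.05,[-0.0015,0,0],[0,0,0]],
    [-0.05,[-0.001,0,0],[0,0,0]]
  ]
}}

```text
time_s: 6.6
ee_pos: [0.5015, -0.1737, 0.0404]
tcp_rot: [[-1.0, -0.02, -0.001], [-0.02, 1.0, 0.0], [0.001, 0.001, -1.0]]
force: [-5.6, 3.4, 3.0]
opening: 0.0448
```

```bash
python3 - <<'E'
from h import *
whereami()
E
```

```text
t 6.6 plat [-0.0805, -0.1087, 0.0404] yawx -180.12 z [-9.e-04  5.e-04 -1.e+00] F [-5.56  3.4   2.96] M [0.653 0.703 0.234] open 0.0448 q [ -23.1   26.2   98.9    0.    54.9 -114.2]
```

Request:
{"fn": "send_rows", "kwargs": {
  "commands": [
    [-0.05,[-0.001,0,0],[0,0,0]],
    [-0.05,[-0.001,0,0],[0,0,0]]
  ]
}}

```text
time_s: 6.8
ee_pos: [0.5023, -0.1737, 0.0403]
tcp_rot: [[-1.0, -0.02, -0.004], [-0.02, 1.0, 0.001], [0.004, 0.001, -1.0]]
force: [-21.6, 2.7, 13.7]
opening: 0.0446
```

Request:
{"fn": "send_rows", "kwargs": {
  "commands": [
    [-0.05,[-0.001,0,0],[0,0,0]]
  ]
}}

```text
time_s: 6.9
ee_pos: [0.5023, -0.1736, 0.0403]
tcp_rot: [[-1.0, -0.021, -0.006], [-0.021, 1.0, 0.001], [0.006, 0.001, -1.0]]
force: [-31.1, 3.2, 21.6]
opening: 0.0449
```

Request:
{"fn": "send_rows", "kwargs": {
  "commands": [
    [-0.05,[-0.001,0,0],[0,0,0]]
  ]
}}

```text
time_s: 7.0
ee_pos: [0.5022, -0.1736, 0.0403]
tcp_rot: [[-1.0, -0.021, -0.009], [-0.021, 1.0, 0.002], [0.009, 0.002, -1.0]]
force: [-42.2, 2.7, 27.3]
opening: 0.0444
```

Hard contact, so I'm backing off to check.

Request:
{"fn": "send_rows", "kwargs": {
  "commands": [
    [-0.05,[0.003,0,0],[0,0,0]],
    [-0.05,[0.002,0,0],[0,0,0]],
    [-0.05,[0.01,0,0],[0,0,0]],
    [-0.05,[0.03,0,0],[0,0,0]],
    [-0.05,[0.03,0,-0.02],[0,0,0]],
    [-0.05,[0,0,-0.05],[0,0,0]],
    [-0.05,[0,0,-0.05],[0,0,0]],
    [-0.05,[0,0,0],[0,0,0]]
  ]
}}

```text
time_s: 7.8
ee_pos: [0.4325, -0.1766, 0.1665]
tcp_rot: [[-1.0, -0.019, 0.009], [-0.019, 1.0, -0.005], [-0.009, -0.005, -1.0]]
force: [-0.9, -0.5, 0.4]
opening: 0.0445
```

```bash
python3 - <<'E'
from h import *
from rig import arm
import cv2
whereami()
f=arm.grab_frame("top")["img"][:,:,::-1][160:290,220:360]
cv2.imwrite("pics/t3.png",cv2.resize(f,None,fx=4.6,fy=4.6,interpolation=cv2.INTER_CUBIC))
f=arm.grab_frame("scene")["img"][:,:,::-1][130:310,200:380]
cv2.imwrite("pics/s3.png",cv2.resize(f,None,fx=3.3,fy=3.3,interpolation=cv2.INTER_CUBIC))
E
```

```text
t 7.8 plat [-0.1495, -0.1101, 0.1665] yawx -180.14 z [ 0.0095 -0.0047 -0.9999] F [-0.87 -0.47  0.39] M [ 0.071 -0.191  0.029] open 0.0445 q [ -26.7    8.5  103.3    0.    67.7 -117.8]
```

View pics/t3.png

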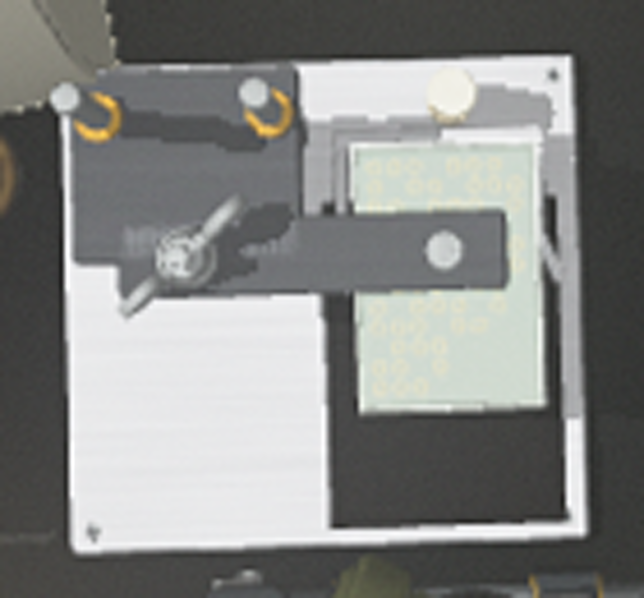

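View pics/s3.png

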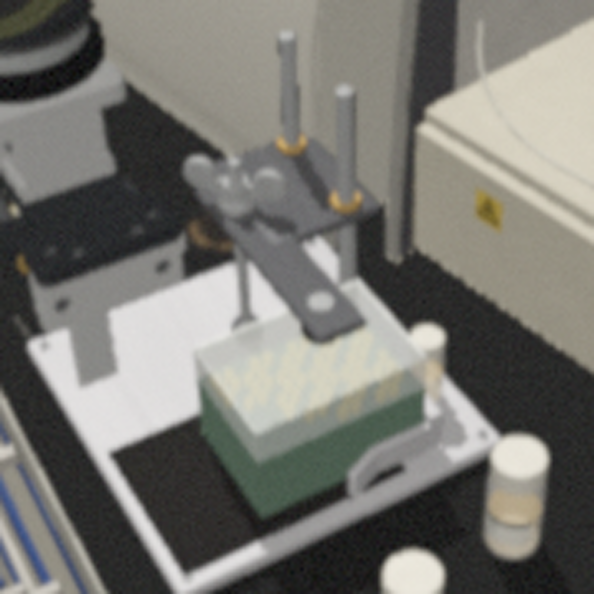

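```bash
python3 - <<'E'
from h import *
c,s_=np.cos(P[2]),np.sin(P[2]);R=np.array([[c,s_],[-s_,c]])
b=np.array([R@(back(T,tc(u),.092)[:2]-P[:2]) for u in [(359,412),(547,408),(350,146),(537,141)]]);print((b*1000).round(1),b.mean(0)*1000)
print(np.degrees(np.arctan2(b[2]-b[0],1)[1]/.118), (R@(back(T,tc((447,90)),.066)[:2]-P[:2]))*1000)
# path generator
E
```

```text
[[ -69.1  -70.2]
 [ -69.9 -152.3]
 [  47.3  -69.4]
 [  47.2 -151.5]] [ -11.11504187 -110.83946145]
0.38551254202716984 [  73.3919321  -113.13566356]
```

The box corners give a centre at about (-11,-111) mm in the platform frame and square, so it is home. Next I'm planning the arc for pushing the right-hand wing with shut fingers.

```bash
cat > path.py <<'E'
from h import *
J=110.
def center(w,gap=0.,r=27.,j=J):
    """rod centre (mm, platform) touching ccw face of wing at angle w deg"""
    a=np.radians(w);d=np.array([np.cos(a),np.sin(a)]);n=np.array([-d[1],d[0]])
    jj=np.radians(j);ey=np.array([np.cos(jj),np.sin(jj)]);ex=np.array([-ey[1],ey[0]])
    hx,hy=8.,12.5
    cy=-hy*np.tanh((n@ey)/.12);cx=-hx*np.tanh((n@ex)/.12)   # contact corner, smoothed
    k=cx*ex+cy*ey
    h=hx*abs(n@ex)+hy*abs(n@ey)
    return d*(r-k@d)+n*(3+h+gap)
E
python3 - <<'E'
from path import *
for w in range(-40,-230,-10):
    c=center(w);a=np.radians(J);ey=np.array([np.cos(a),np.sin(a)]);ex=np.array([-ey[1],ey[0]])
    g=min(np.hypot(*(c+ex*u+ey*v)) for u in np.linspace(-8,8,9) for v in np.linspace(-12.5,12.5,13))
    print(w,c.round(1),"min r",round(g,1))
c=center(-45,gap=8);print(c);whereami()
plan(c[0]/1e3,c[1]/1e3,.225,J+90)
i=[]
from rig import arm
E
```

```text
-40 [25.9 -0.6] min r 16.1
-50 [22.9 -4.3] min r 12.1
-60 [20.  -8.5] min r 8.2
-70 [ 19.6 -21.6] min r 14.8
-80 [ 19.2 -33.8] min r 25.8
-90 [ 14.8 -35.9] min r 26.3
-100 [ 10.1 -36.1] min r 24.9
-110 [  5.4 -35.4] min r 22.6
-120 [  0.9 -33.9] min r 19.8
-130 [ -3.3 -31.6] min r 17.1
-140 [ -7.  -28.7] min r 14.7
-150 [-10.8 -25.5] min r 13.4
-160 [-20.1 -23.8] min r 19.2
-170 [-28.5 -22. ] min r 26.3
-180 [-30.2 -17.5] min r 26.4
-190 [-30.3 -12.7] min r 24.9
-200 [-29.6  -8.1] min r 22.6
-210 [-28.1  -3.6] min r 19.7
-220 [-25.9   0.6] min r 16.1
[30.12631916  3.15463811]
t 7.9 plat [-0.1514, -0.109, 0.1611] yawx -180.14 z [ 0.0021 -0.001  -1.    ] F [-0.43  0.39 -0.58] M [ 0.043 -0.21   0.022] open 0.0447 q [ -26.7    8.8  103.6    0.    67.4 -117.8]
t 7.9 pos [ 0.4306 -0.1756  0.1611] goal [ 0.6096 -0.0595  0.225 ] F [-0.43  0.39 -0.58] M [ 0.043 -0.21   0.022] open 0.0447 q [ -26.7    8.8  103.6    0.    67.4 -117.8]
shift(tool now) [-0.1814  0.1125 -0.0637] turn [ -0.08   0.11 -20.14]
```

```bash
cat > path.py <<'E'
from h import *
def cen(w,rc,rho,gap=0):
    a=np.radians(w);d=np.array([np.cos(a),np.sin(a)]);n=np.array([-d[1],d[0]])
    j=np.radians(w+rho);ey=np.array([np.cos(j),np.sin(j)]);ex=np.array([-ey[1],ey[0]])
    return d*rc+n*(3+8*abs(n@ex)+12.5*abs(n@ey)+gap)
def step(c,j,delta):
    "tool shift for rotating cw by delta about stud"
    a=-np.radians(delta);R=np.array([[np.cos(a),-np.sin(a)],[np.sin(a),np.cos(a)]])
    v=R@c-c;yx=np.radians(j+90);ex=np.array([np.cos(yx),np.sin(yx)]);ey=np.array([ex[1],-ex[0]])
    return np.array([v@ex,v@ey])
E
python3 - <<'E'
from path import *
w=-47;rho=175
c=cen(w,19.5,rho,6);c0=cen(w,19.5,rho);j=w+rho
print(c,c0,j,"step3",step(c0,j,3).round(3))
plan(c[0]/1e3,c[1]/1e3,.26,j+90)
E
```

```text
[26.50648771 -1.94518582] [22.1183655  -6.03717598] 128 step3 [ 0.98  -0.692]
t 7.9 pos [ 0.4306 -0.1756  0.1611] goal [ 0.6061 -0.0647  0.26  ] F [-0.43  0.39 -0.58] M [ 0.043 -0.21   0.022] open 0.0447 q [ -26.7    8.8  103.6    0.    67.4 -117.8]
shift(tool now) [-0.1778  0.1073 -0.0987] turn [ -0.1    0.09 -38.14]
```

Request:
{"fn": "send_rows", "kwargs": {
  "commands": [
    [-1,[0,0,-0.035],[0,0,0]],
    [-1,[0,0,-0.035],[0,0,0]],
    [-1,[0,0,-0.03],[0,0,-7.5]],
    [-1,[0,0,0],[0,0,-7.6]],
    [-1,[0,0,0],[0,0,-7.6]],
    [-1,[0,0,0],[0,0,-7.7]],
    [-1,[0,0,0],[0,0,-7.7]],
    [-1,[0,0,0],[0,0,0]]
  ]
}}

```text
time_s: 8.7
ee_pos: [0.4455, -0.1357, 0.2571]
tcp_rot: [[-0.803, -0.595, -0.016], [-0.594, 0.803, -0.034], [0.033, -0.018, -0.999]]
force: [-0.1, -0.2, -0.2]
opening: 0.0006
```

```bash
python3 - <<'E'
from path import *
c=cen(-47,19.5,175,6)
plan(c[0]/1e3,c[1]/1e3,.26,128+90)
E
```

```text
t 8.7 pos [ 0.4455 -0.1357  0.2571] goal [ 0.6061 -0.0647  0.26  ] F [-0.12 -0.23 -0.18] M [ 0.122 -0.098 -0.004] open 0.0006 q [ -20.2    4.3   95.5   -2.2   80.3 -146.3]
shift(tool now) [-0.1713 -0.0386 -0.0079] turn [-1.01 -1.93 -2.75]
```

The last joint is near its limit here, because joint 1 is still turned away. It eases as I move over to the nut.

Request:
{"fn": "send_rows", "kwargs": {
  "commands": [
    [-1,[0,0,0],[0,0,4]],
    [-1,[-0.034,-0.008,0],[0,0,0]],
    [-1,[-0.034,-0.008,0],[0,0,0]],
    [-1,[-0.034,-0.008,0],[0,0,0]],
    [-1,[-0.034,-0.008,0],[0,0,0]],
    [-1,[0,0,0],[0,0,0]]
  ]
}}

```text
time_s: 9.3
ee_pos: [0.579, -0.0918, 0.2524]
tcp_rot: [[-0.845, -0.534, -0.017], [-0.533, 0.845, -0.034], [0.032, -0.02, -0.999]]
force: [-0.7, -0.9, 0.5]
opening: 0.0007
```

```bash
python3 - <<'E'
from path import *
c=cen(-47,19.5,175,6)
plan(c[0]/1e3,c[1]/1e3,.26,128+90)
E
```

```text
t 9.3 pos [ 0.579  -0.0918  0.2524] goal [ 0.6061 -0.0647  0.26  ] F [-0.72 -0.85  0.48] M [ 0.112 -0.115  0.01 ] open 0.0007 q [ -11.6   20.6   76.5   -2.1   83.5 -133.6]
shift(tool now) [-0.0372  0.0082 -0.0089] turn [-1.01 -1.92 -6.98]
```

Request:
{"fn": "send_rows", "kwargs": {
  "commands": [
    [-1,[-0.0186,0.0041,-0.0045],[0,0,0]],
    [-1,[-0.0186,0.0041,-0.0045],[0,0,0]],
    [-1,[0,0,0],[-1.0,-1.9,-7.0]],
    [-1,[0,0,0],[0,0,0]]
  ]
}}

```text
time_s: 9.7
ee_pos: [0.6039, -0.0663, 0.2622]
tcp_rot: [[-0.774, -0.633, 0.002], [-0.633, 0.774, -0.001], [-0.001, -0.002, -1.0]]
force: [-0.8, -0.0, -0.8]
opening: 0.0005
```

```bash
python3 - <<'E'
from path import *
from rig import arm
import cv2
c=cen(-47,19.5,175,6)
plan(c[0]/1e3,c[1]/1e3,.1475,128+90)
cv2.imwrite("pics/w4.png",arm.grab_frame("wrist")["img"][:,:,::-1])
f=arm.grab_frame("scene")["img"][:,:,::-1][50:310,150:410]
cv2.imwrite("pics/s4.png",cv2.resize(f,None,fx=2.3,fy=2.3,interpolation=cv2.INTER_CUBIC))
E
```

```text
t 9.7 pos [ 0.6039 -0.0663  0.2622] goal [ 0.6061 -0.0647  0.1475] F [-0.81 -0.01 -0.78] M [ 0.075 -0.112  0.009] open 0.0005 q [  -9.7   22.7   72.3   -0.    84.9 -139. ]
shift(tool now) [-2.600e-03  1.000e-04  1.147e-01] turn [-0.11  0.07  0.04]
```

View pics/w4.png

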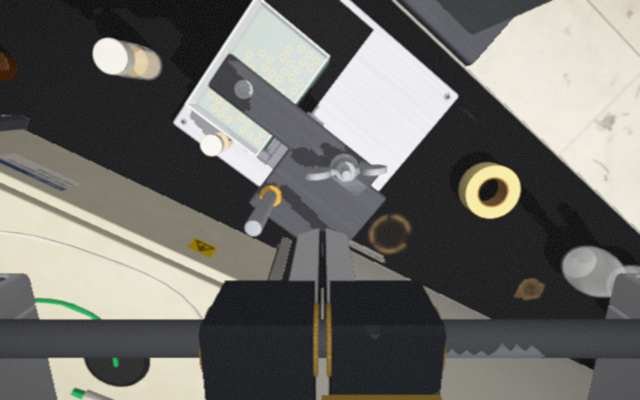

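View pics/s4.png

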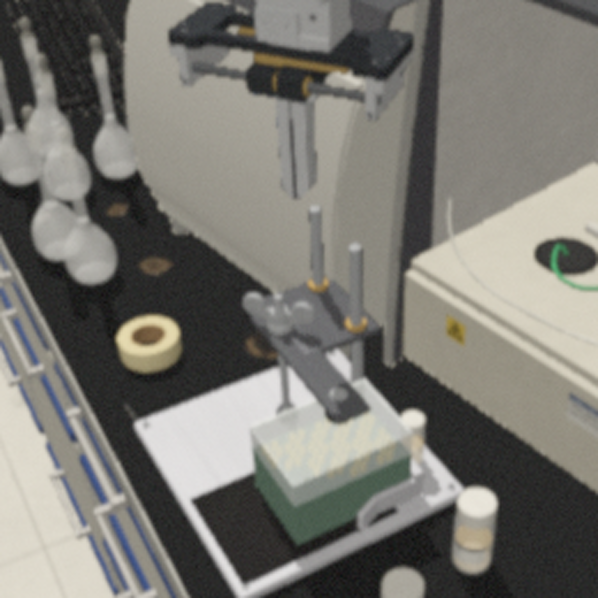

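```bash
python3 - <<'E'
from h import *
from rig import arm
s=arm.state();p=proj(S,s["ee_pos"][None])[0];print(p,(p-[150,50])*2.3)
import cv2
f=arm.grab_frame("scene")["img"][:,:,::-1][60:200,220:360]
cv2.imwrite("pics/s5.png",cv2.resize(f,None,fx=4.2,fy=4.2,interpolation=cv2.INTER_CUBIC));print((p-[220,60])*4.2)
f=arm.grab_frame("wrist")["img"][:,:,::-1][130:270,220:420]
cv2.imwrite("pics/w5.png",cv2.resize(f,None,fx=4,fy=4,interpolation=cv2.INTER_CUBIC))
w=np.load("wrist.npy",allow_pickle=True).item();H=np.linalg.inv(w["hand_eye"]);K=w["K"]
def pw(tool):
    q=H@np.r_[tool,1];q=K@q[:3];return q[:2]/q[2]
print("tcp wrist",pw([0,0,0]))
R=s["tcp_rot"];X=W(P,[[0,0,.1467],[0.0235*np.cos(np.radians(133)),.0235*np.sin(np.radians(133)),.1467],[-0.0235*np.cos(np.radians(133)),-.0235*np.sin(np.radians(133)),.1467],[.06,-.036,.215],[.06,.036,.215]])
for x in X: print(pw(R.T@(x-s["ee_pos"])))
E
```

```text
[280.2858677  133.59714572] [299.65749571 192.27343515]
[253.20064435 309.10801202]
tcp wrist [323.83270272 243.31890634]
[344.73694077 171.19369929]
[373.00685789 168.6364365 ]
[316.58066367 173.74068235]
[252.24331429 227.92318926]
[337.08177284 287.72785591]
```

View pics/s5.png

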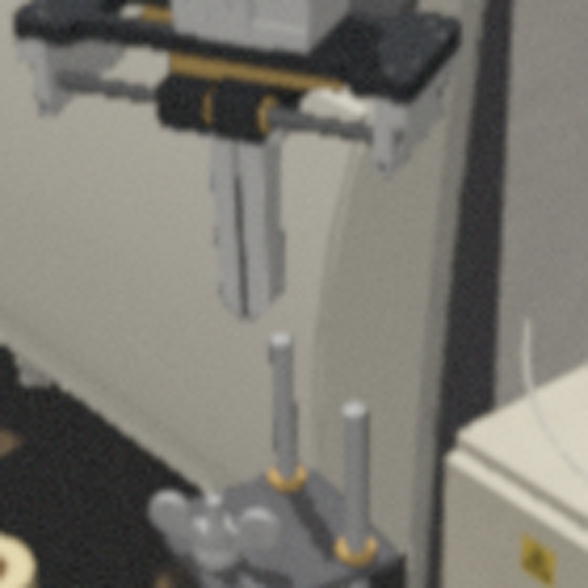

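View pics/w5.png

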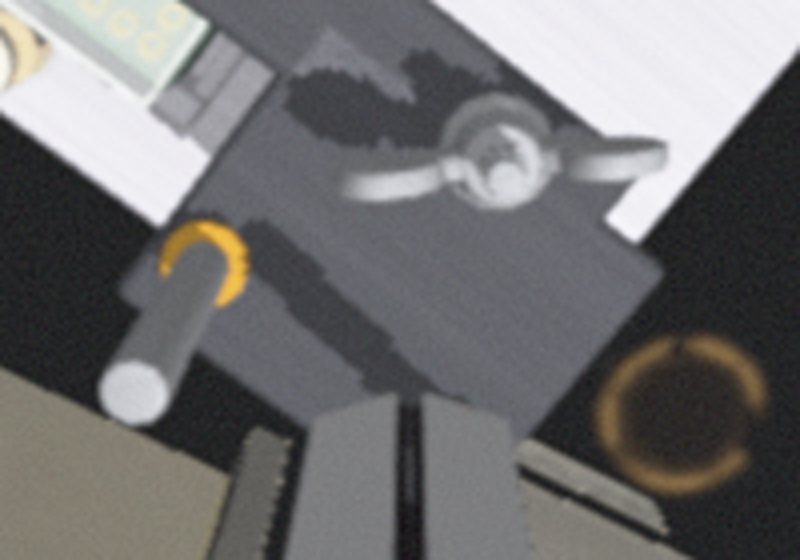

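The predicted nut and column pixels match the view: nut at about (505,170) in the crop, column at (135,393). I'm descending beside the right-hand wing.

Request:
{"fn": "send_rows", "kwargs": {
  "commands": [
    [-1,[-0.0026,0,0.03],[0,0,0]],
    [-1,[0,0,0.03],[0,0,0]],
    [-1,[0,0,0.025],[0,0,0]],
    [-1,[0,0,0.015],[0,0,0]],
    [-1,[0,0,0.01],[0,0,0]],
    [-1,[0,0,0.0047],[0,0,0]],
    [-1,[0,0,0],[0,0,0]],
    [-1,[0,0,0],[0,0,0]]
  ]
}}

```text
time_s: 10.7
ee_pos: [0.6074, -0.0643, 0.1498]
tcp_rot: [[-0.775, -0.632, 0.005], [-0.632, 0.775, -0.002], [-0.003, -0.005, -1.0]]
force: [0.6, 0.6, 0.7]
opening: 0.0008
```

```bash
python3 - <<'E'
from path import *
from rig import arm
import cv2
whereami()
c=cen(-47,19.5,175,0)
plan(c[0]/1e3,c[1]/1e3,.1475,128+90)
f=arm.grab_frame("wrist")["img"][:,:,::-1][130:270,220:420]
cv2.imwrite("pics/w6.png",cv2.resize(f,None,fx=4,fy=4,interpolation=cv2.INTER_CUBIC))
f=arm.grab_frame("scene")["img"][:,:,::-1][100:240,220:360]
cv2.imwrite("pics/s6.png",cv2.resize(f,None,fx=4.2,fy=4.2,interpolation=cv2.INTER_CUBIC))
E
```

```text
t 10.7 plat [0.0278, -0.0016, 0.1498] yawx -142.06 z [ 0.0052 -0.0019 -1.    ] F [0.6  0.58 0.66] M [ 0.096 -0.086 -0.018] open 0.0008 q [-9.500e+00  2.740e+01  8.060e+01 -1.000e-01  7.170e+01 -1.386e+02]
t 10.7 pos [ 0.6074 -0.0643  0.1498] goal [ 0.6018 -0.0688  0.1475] F [0.6  0.58 0.66] M [ 0.096 -0.086 -0.018] open 0.0008 q [-9.500e+00  2.740e+01  8.060e+01 -1.000e-01  7.170e+01 -1.386e+02]
shift(tool now) [ 0.0072 -0.      0.0023] turn [-0.27  0.16 -0.06]
```

View pics/w6.png

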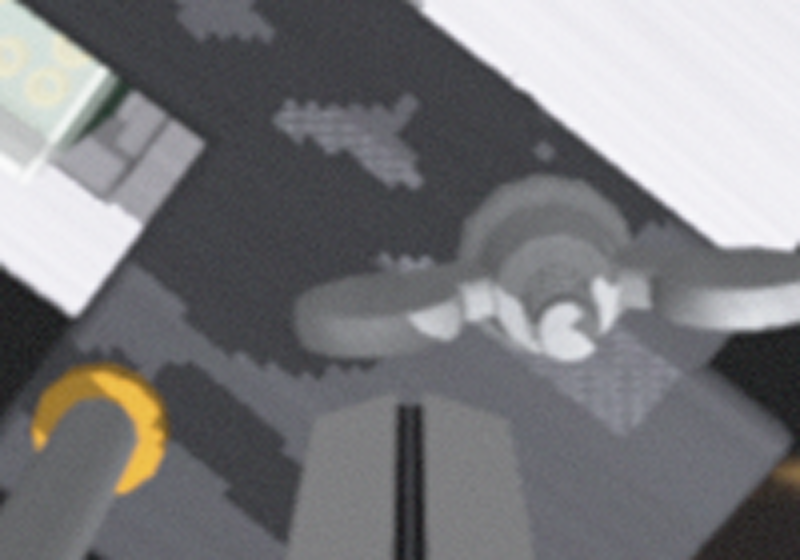

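View pics/s6.png

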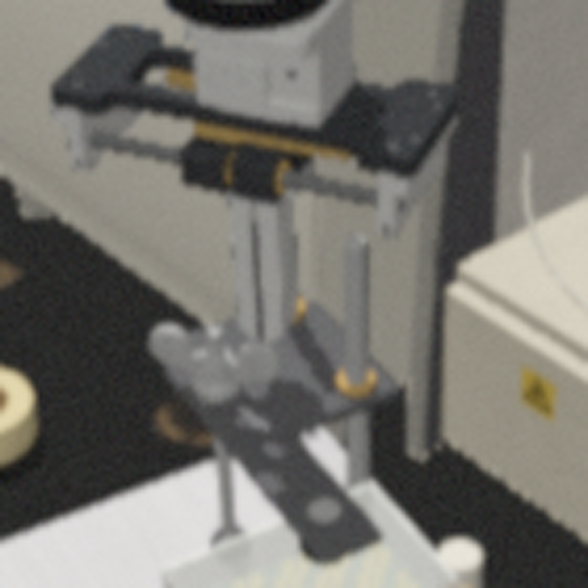

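The fingers stand just behind the wing: tip face at row 395 of the crop, wing edge at about row 350. I'm closing the gap.

Request:
{"fn": "send_rows", "kwargs": {
  "commands": [
    [-1,[0.003,0,0.002],[0,0,0]],
    [-1,[0.002,0,0],[0,0,0]],
    [-1,[0.001,0,0],[0,0,0]],
    [-1,[0,0,0],[0,0,0]]
  ]
}}

```text
time_s: 11.2
ee_pos: [0.6023, -0.0681, 0.1469]
tcp_rot: [[-0.775, -0.632, 0.004], [-0.632, 0.775, -0.002], [-0.002, -0.004, -1.0]]
force: [0.2, 0.2, 0.5]
opening: 0.0006
```

Request:
{"fn": "send_rows", "kwargs": {
  "commands": [
    [-1,[0.001,0,0],[0,0,0]],
    [-1,[0,0,0],[0,0,0]]
  ]
}}

```text
time_s: 11.4
ee_pos: [0.6018, -0.0685, 0.1469]
tcp_rot: [[-0.775, -0.632, 0.005], [-0.632, 0.775, -0.001], [-0.003, -0.004, -1.0]]
force: [2.5, 0.5, 0.5]
opening: 0.0004
```

Request:
{"fn": "send_rows", "kwargs": {
  "commands": [
    [-1,[0.001,0,0],[0,0,0]],
    [-1,[0,0,0],[0,0,0]]
  ]
}}

```text
time_s: 11.6
ee_pos: [0.6013, -0.0689, 0.1469]
tcp_rot: [[-0.775, -0.632, 0.005], [-0.632, 0.775, -0.001], [-0.004, -0.004, -1.0]]
force: [4.9, 2.7, -1.2]
opening: 0.0004
```

```bash
python3 - <<'E'
from path import *
whereami()
E
```

```text
t 11.6 plat [0.0216, -0.006, 0.1469] yawx -142.03 z [ 0.0054 -0.0011 -1.    ] F [ 4.88  2.73 -1.18] M [ 0.697 -1.144  0.075] open 0.0004 q [ -10.    26.9   81.8   -0.    71.  -139.2]
```

```bash
cat >> path.py <<'E'
def tau(z0=0.0):
    from rig import arm
    s=arm.state();d=s["ee_pos"][:2]-P[:2];F=s["force"];M=s["ft_torque"]
    t=M[2]+d[0]*F[1]-d[1]*F[0]
    x=s["tcp_rot"][:,0];yj=np.degrees(np.arctan2(x[1],x[0])-P[2])-90
    c,n=np.cos(P[2]),np.sin(P[2]);pl=np.array([c*d[0]+n*d[1],-n*d[0]+c*d[1]])*1e3
    print("t",round(s["time_s"],2),"tau",round(t,3),"|F|",np.hypot(F[0],F[1]).round(1),"Fz",F[2].round(1),"Mz",M[2].round(3),"plat",pl.round(1),"r",np.hypot(*pl).round(2),"ang",np.degrees(np.arctan2(pl[1],pl[0])).round(1),"z",s["ee_pos"][2].round(4),"j",round(yj%360,1),"q6",s["q"][5].round(1))
    return t
E
python3 -c "
from path import *
tau()"
```

```text
t 11.6 tau 0.161 |F| 5.6 Fz -1.2 Mz 0.075 plat [21.6 -6. ] r 22.44 ang -15.6 z 0.1469 j 128.0 q6 -139.2
```

Request:
{"fn": "send_rows", "kwargs": {
  "commands": [
    [-1,[0.001,-0.0007,0.0004],[0,0,3]],
    [-1,[0.001,-0.0007,0.0004],[0,0,3]],
    [-1,[0.001,-0.0007,0.0004],[0,0,3]],
    [-1,[0.001,-0.0007,0.0004],[0,0,3]]
  ]
}}

```text
time_s: 12.0
ee_pos: [0.5998, -0.0735, 0.1453]
tcp_rot: [[-0.89, -0.456, 0.006], [-0.456, 0.89, -0.001], [-0.005, -0.004, -1.0]]
force: [6.3, 2.8, -2.2]
opening: 0.0006
```

```bash
python3 -c "
from path import *
tau()"
```

```text
t 12.0 tau 0.172 |F| 6.9 Fz -2.2 Mz 0.051 plat [ 20.  -10.6] r 22.59 ang -28.0 z 0.1453 j 115.8 q6 -127.6
```

Request:
{"fn": "send_rows", "kwargs": {
  "commands": [
    [-1,[0.001,-0.0007,0.0004],[0,0,3]],
    [-1,[0.001,-0.0007,0.0004],[0,0,3]],
    [-1,[0.001,-0.0007,0.0004],[0,0,3]],
    [-1,[0.001,-0.0007,0.0004],[0,0,3]],
    [-1,[0.001,-0.0007,0.0004],[0,0,3]],
    [-1,[0.001,-0.0007,0.0004],[0,0,3]],
    [-1,[0.001,-0.0007,0.0004],[0,0,3]],
    [-1,[0.001,-0.0007,0.0004],[0,0,3]],
    [-1,[0.001,-0.0007,0.0004],[0,0,3]],
    [-1,[0.001,-0.0007,0.0004],[0,0,3]]
  ]
}}

```text
time_s: 13.0
ee_pos: [0.5919, -0.0828, 0.1413]
tcp_rot: [[-0.999, 0.051, 0.006], [0.051, 0.999, -0.002], [-0.006, -0.001, -1.0]]
force: [6.7, 1.1, -2.2]
opening: 0.0001
```

```bash
python3 -c "
from path import *
tau()"
```

```text
t 13.0 tau 0.17 |F| 6.8 Fz -2.2 Mz 0.025 plat [ 11.8 -19.8] r 23.05 ang -59.1 z 0.1413 j 85.8 q6 -98.6
```

Request:
{"fn": "send_rows", "kwargs": {
  "commands": [
    [-1,[0.001,-0.0007,0.0004],[0,0,3]],
    [-1,[0.001,-0.0007,0.0004],[0,0,3]],
    [-1,[0.001,-0.0008,0.0004],[0,0,3]],
    [-1,[0.001,-0.0008,0.0004],[0,0,3]],
    [-1,[0.001,-0.0008,0.0004],[0,0,3]],
    [-1,[0.001,-0.0008,0.0004],[0,0,3]],
    [-1,[0.001,-0.0008,0.0004],[0,0,3]],
    [-1,[0.001,-0.0008,0.0004],[0,0,3]]
  ]
}}

```text
time_s: 13.8
ee_pos: [0.5828, -0.0869, 0.138]
tcp_rot: [[-0.892, 0.453, 0.006], [0.453, 0.892, -0.002], [-0.006, 0.001, -1.0]]
force: [8.4, 1.3, -1.9]
opening: 0.0007
```

```bash
python3 -c "
from path import *
tau()"
```

```text
t 13.8 tau 0.197 |F| 8.5 Fz -1.9 Mz -0.006 plat [  2.7 -23.7] r 23.85 ang -83.6 z 0.138 j 61.8 q6 -75.1
```

Request:
{"fn": "send_rows", "kwargs": {
  "commands": [
    [-1,[0.001,-0.0007,0.0004],[0,0,3]],
    [-1,[0.001,-0.0007,0.0004],[0,0,3]],
    [-1,[0.001,-0.0007,0.0004],[0,0,3]]
  ]
}}

```text
time_s: 14.1
ee_pos: [0.5792, -0.0875, 0.1369]
tcp_rot: [[-0.81, 0.587, 0.006], [0.587, 0.81, -0.002], [-0.006, 0.002, -1.0]]
force: [7.8, 0.1, -3.7]
opening: -0.0
```

```bash
python3 -c "
from path import *
tau()"
```

```text
t 14.1 tau 0.208 |F| 7.8 Fz -3.7 Mz 0.02 plat [ -0.9 -24.1] r 24.16 ang -92.2 z 0.1369 j 52.8 q6 -66.2
```

```bash
python3 - <<'E'
from path import *
w=-122;rho=250;j=w+rho
a=np.radians(w);d=np.array([np.cos(a),np.sin(a)]);n=np.array([-d[1],d[0]])
jj=np.radians(j);ey=np.array([np.cos(jj),np.sin(jj)]);ex=np.array([-ey[1],ey[0]])
for u in(-8,8):
  for v in(-12.5,12.5):
    k=u*ex+v*ey;print(u,v,"along",(k@d).round(1),"normal",(k@n).round(1))
for rc in (24,28):
  print(cen(w,rc,rho,6),cen(w,rc,rho),step(cen(w,rc,rho),j,3))
E
```

```text
-8 -12.5 along -3.2 normal 14.5
-8 12.5 along -11.8 normal -9.0
8 -12.5 along 11.8 normal 9.0
8 12.5 along 3.2 normal -14.5
[  7.1960735  -32.79688747] [  2.10778492 -29.61737188] [1.26666108 0.90114388]
[  5.07639644 -36.18907985] [-1.18921335e-02 -3.30095643e+01] [1.33310962 1.09973764]
```

Request:
{"fn": "send_rows", "kwargs": {
  "commands": [
    [-1,[-0.006,0,0],[0,0,0]],
    [-1,[-0.004,0,-0.005],[0,0,0]],
    [-1,[0,0,-0.025],[0,0,0]],
    [-1,[0,0,-0.025],[0,0,0]],
    [-1,[0,0,0],[0,0,-8.3]],
    [-1,[0,0,0],[0,0,-8.3]],
    [-1,[0,0,0],[0,0,-8.3]],
    [-1,[0,0,0],[0,0,-8.3]],
    [-1,[0,0,0],[0,0,-8.3]]
  ]
}}

```text
time_s: 15.0
ee_pos: [0.5863, -0.0934, 0.1921]
tcp_rot: [[-0.994, -0.107, 0.004], [-0.107, 0.994, -0.002], [-0.003, -0.002, -1.0]]
force: [0.9, -0.0, 0.6]
opening: 0.0008
```

```bash
python3 - <<'E'
from path import *
from rig import arm
import cv2
tau()
f=arm.grab_frame("top")["img"][:,:,::-1][160:290,220:360]
cv2.imwrite("pics/t7.png",cv2.resize(f,None,fx=4.6,fy=4.6,interpolation=cv2.INTER_CUBIC))
f=arm.grab_frame("wrist")["img"][:,:,::-1]
cv2.imwrite("pics/w7.png",f)
E
```

```text
t 15.0 tau 0.097 |F| 0.9 Fz 0.6 Mz 0.069 plat [  6.1 -30.3] r 30.86 ang -78.6 z 0.1921 j 94.9 q6 -108.7
```

View pics/w7.png

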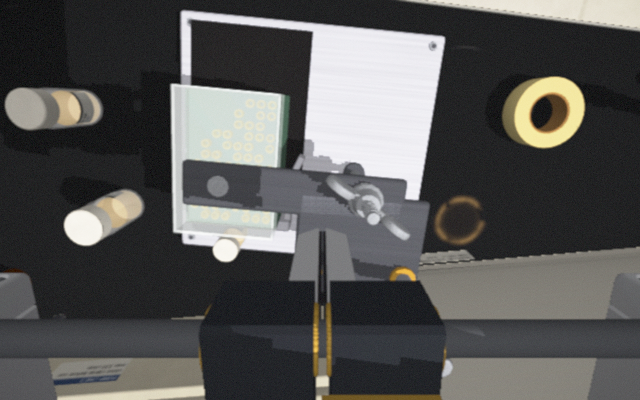

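The near wing points towards the robot and to the right, at (345,185) px, as expected. I'm finishing the turn and going down for the second stroke.

Request:
{"fn": "send_rows", "kwargs": {
  "commands": [
    [-1,[0,0,0],[0,0,-8.3]],
    [-1,[0,0,0],[0,0,-8.3]],
    [-1,[0,0,0],[0,0,-8.3]],
    [-1,[0,0,0],[0,0,-8.2]],
    [-1,[0,0,0],[0,0,0]]
  ]
}}

```text
time_s: 15.6
ee_pos: [0.5863, -0.0933, 0.1919]
tcp_rot: [[-0.78, -0.626, 0.004], [-0.626, 0.78, -0.002], [-0.002, -0.004, -1.0]]
force: [-0.1, -0.2, 0.4]
opening: 0.0004
```

```bash
python3 - <<'E'
from path import *
tau();c=cen(-122,26,250,5)
plan(c[0]/1e3,c[1]/1e3,.1365,128+90)
E
```

```text
t 15.6 tau -0.035 |F| 0.2 Fz 0.4 Mz -0.032 plat [  6.1 -30.1] r 30.75 ang -78.6 z 0.1919 j 127.5 q6 -141.3
t 15.6 pos [ 0.5863 -0.0933  0.1919] goal [ 0.5856 -0.0971  0.1365] F [-0.07 -0.24  0.36] M [ 0.114 -0.101 -0.032] open 0.0004 q [-1.260e+01  2.320e+01  8.080e+01 -1.000e-01  7.570e+01 -1.413e+02]
shift(tool now) [ 0.003  -0.0024  0.0554] turn [-0.21  0.1  -0.52]
```

Request:
{"fn": "send_rows", "kwargs": {
  "commands": [
    [-1,[0.003,-0.0024,0.02],[0,0,0]],
    [-1,[0,0,0.02],[0,0,0]],
    [-1,[0,0,0.01],[0,0,0]],
    [-1,[0,0,0.0045],[0,0,0]],
    [-1,[0,0,0],[0,0,0]],
    [-1,[0,0,0],[0,0,0]]
  ]
}}

```text
time_s: 16.2
ee_pos: [0.586, -0.097, 0.1381]
tcp_rot: [[-0.78, -0.626, 0.005], [-0.626, 0.78, -0.002], [-0.003, -0.005, -1.0]]
force: [0.2, 0.6, -1.0]
opening: 0.0003
```

```bash
python3 - <<'E'
from path import *
from rig import arm
import cv2
f=arm.grab_frame("wrist")["img"][:,:,::-1][130:270,220:420]
cv2.imwrite("pics/w8.png",cv2.resize(f,None,fx=4,fy=4,interpolation=cv2.INTER_CUBIC))
for i in range(5): tau();arm.grab_frame("top")
c=cen(-122,26,250,0)
plan(c[0]/1e3,c[1]/1e3,.1365,128+90)
E
```

```text
t 16.25 tau -0.009 |F| 0.5 Fz 0.0 Mz -0.006 plat [  5.7 -33.9] r 34.37 ang -80.5 z 0.1382 j 127.5 q6 -141.7
t 16.3 tau -0.007 |F| 0.6 Fz 0.2 Mz -0.012 plat [  5.6 -33.9] r 34.32 ang -80.5 z 0.1381 j 127.5 q6 -141.7
t 16.35 tau -0.004 |F| 0.3 Fz -0.1 Mz -0.014 plat [  5.6 -33.9] r 34.31 ang -80.7 z 0.138 j 127.5 q6 -141.7
t 16.4 tau 0.012 |F| 0.6 Fz -0.2 Mz 0.007 plat [  5.5 -33.9] r 34.3 ang -80.8 z 0.1378 j 127.5 q6 -141.7
t 16.45 tau 0.025 |F| 0.6 Fz 0.3 Mz 0.017 plat [  5.4 -33.8] r 34.28 ang -80.9 z 0.1377 j 127.5 q6 -141.7
t 16.5 pos [ 0.5857 -0.097   0.1376] goal [ 0.5813 -0.0946  0.1365] F [ 0.4  -0.4  -0.97] M [ 0.116 -0.1   -0.028] open 0.0004 q [ -12.9   26.    84.4   -0.    69.4 -141.7]
shift(tool now) [0.0019 0.0046 0.0011] turn [-0.23  0.13 -0.46]
```

View pics/w8.png

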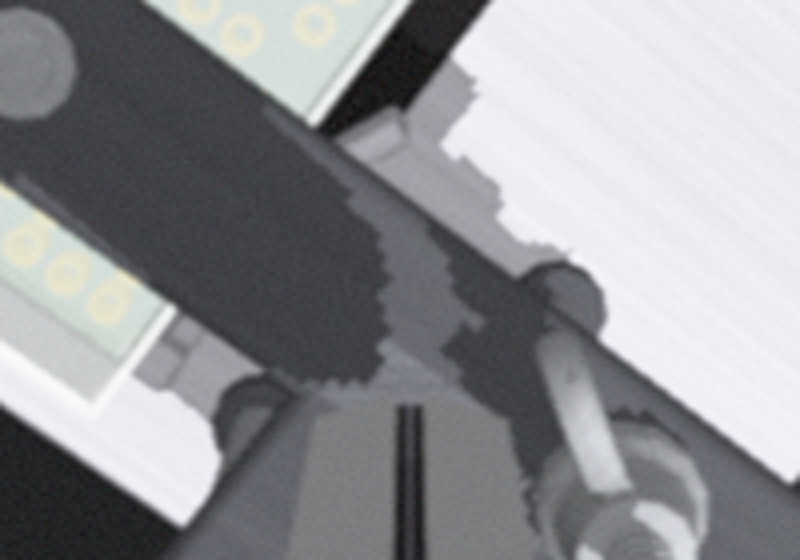

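The finger stands beside the near wing with a gap, and the zero-load torque noise is about ±0.015 N m. I'm touching and starting the second stroke.

Request:
{"fn": "send_rows", "kwargs": {
  "commands": [
    [-1,[0.0019,0.0046,0.001],[0,0,0]],
    [-1,[0.0013,0.001,0.0004],[0,0,3]],
    [-1,[0.0013,0.001,0.0004],[0,0,3]],
    [-1,[0.0013,0.001,0.0004],[0,0,3]]
  ]
}}

```text
time_s: 16.9
ee_pos: [0.577, -0.0948, 0.1356]
tcp_rot: [[-0.869, -0.495, 0.007], [-0.495, 0.869, -0.003], [-0.004, -0.006, -1.0]]
force: [5.8, -4.7, 0.8]
opening: 0.0005
```

```bash
cat > m.py <<'E'
from path import *
from rig import arm
import sys,statistics
t=[]
for i in range(int(sys.argv[1])):
    t.append(tau()); arm.grab_frame("top") if i<int(sys.argv[1])-1 else 0
print("mean",np.mean(t).round(3))
E
python3 m.py 3
```

```text
t 16.9 tau 0.213 |F| 7.4 Fz 0.8 Mz 0.02 plat [ -3.3 -31.5] r 31.65 ang -96.1 z 0.1356 j 118.4 q6 -132.5
t 16.95 tau 0.207 |F| 5.9 Fz 0.9 Mz 0.039 plat [ -3.5 -31.5] r 31.68 ang -96.4 z 0.1356 j 118.2 q6 -132.3
t 17.0 tau 0.146 |F| 5.6 Fz 1.0 Mz -0.008 plat [ -3.4 -31.5] r 31.66 ang -96.2 z 0.1356 j 118.4 q6 -132.6
mean 0.189
```

Request:
{"fn": "send_rows", "kwargs": {
  "commands": [
    [-1,[0.0013,0.001,0.0004],[0,0,3]],
    [-1,[0.0013,0.001,0.0004],[0,0,3]]
  ]
}}

```text
time_s: 17.2
ee_pos: [0.5737, -0.0945, 0.1349]
tcp_rot: [[-0.916, -0.402, 0.006], [-0.402, 0.916, -0.003], [-0.005, -0.005, -1.0]]
force: [5.2, -5.2, 1.9]
opening: 0.0003
```

```bash
python3 m.py 1
```

```text
t 17.2 tau 0.193 |F| 7.3 Fz 1.9 Mz -0.0 plat [ -6.6 -31.1] r 31.78 ang -102.0 z 0.1349 j 112.4 q6 -126.6
mean 0.193
```

Request:
{"fn": "send_rows", "kwargs": {
  "commands": [
    [-1,[0.0013,0.001,0.0004],[0,0,3]]
  ]
}}

```text
time_s: 17.3
ee_pos: [0.5721, -0.0943, 0.1346]
tcp_rot: [[-0.936, -0.353, 0.007], [-0.353, 0.936, -0.003], [-0.005, -0.005, -1.0]]
force: [3.8, -6.1, 3.3]
opening: 0.0007
```

```bash
python3 m.py 1
```

```text
t 17.3 tau 0.193 |F| 7.2 Fz 3.3 Mz 0.029 plat [ -8.2 -30.8] r 31.88 ang -104.9 z 0.1346 j 109.4 q6 -123.6
mean 0.193
```

Request:
{"fn": "send_rows", "kwargs": {
  "commands": [
    [-1,[0.0013,0.001,0.0004],[0,0,3]]
  ]
}}

```text
time_s: 17.4
ee_pos: [0.5705, -0.0939, 0.1342]
tcp_rot: [[-0.953, -0.303, 0.007], [-0.304, 0.953, -0.003], [-0.005, -0.005, -1.0]]
force: [3.1, -7.5, 3.8]
opening: 0.0001
```

```bash
python3 m.py 1
```

```text
t 17.4 tau 0.199 |F| 8.2 Fz 3.8 Mz 0.035 plat [ -9.8 -30.4] r 31.94 ang -107.8 z 0.1342 j 106.4 q6 -120.5
mean 0.199
```

Request:
{"fn": "send_rows", "kwargs": {
  "commands": [
    [-1,[0.0013,0.001,0.0004],[0,0,3]]
  ]
}}

```text
time_s: 17.5
ee_pos: [0.5689, -0.0934, 0.1338]
tcp_rot: [[-0.967, -0.253, 0.006], [-0.253, 0.967, -0.004], [-0.005, -0.005, -1.0]]
force: [3.8, -6.7, 4.0]
opening: 0.0006
```

```bash
python3 m.py 1
```

```text
t 17.5 tau 0.172 |F| 7.7 Fz 4.0 Mz -0.013 plat [-11.3 -29.9] r 31.98 ang -110.8 z 0.1338 j 103.4 q6 -117.5
mean 0.172
```

Request:
{"fn": "send_rows", "kwargs": {
  "commands": [
    [-1,[0.0013,0.001,0.0003],[0,0,3]],
    [-1,[0.0013,0.001,0.0003],[0,0,3]]
  ]
}}

```text
time_s: 17.7
ee_pos: [0.5658, -0.0922, 0.1331]
tcp_rot: [[-0.989, -0.151, 0.006], [-0.151, 0.989, -0.004], [-0.006, -0.005, -1.0]]
force: [2.4, -8.4, 1.8]
opening: 0.0003
```

```bash
python3 m.py 1
```

```text
t 17.7 tau 0.248 |F| 8.7 Fz 1.8 Mz 0.064 plat [-14.4 -28.6] r 32.02 ang -116.7 z 0.1331 j 97.4 q6 -111.5
mean 0.248
```

Request:
{"fn": "send_rows", "kwargs": {
  "commands": [
    [-1,[0.0013,0.001,0.0003],[0,0,3]]
  ]
}}

```text
time_s: 17.8
ee_pos: [0.5644, -0.0915, 0.1328]
tcp_rot: [[-0.995, -0.099, 0.006], [-0.099, 0.995, -0.004], [-0.006, -0.005, -1.0]]
force: [1.7, -8.0, 2.7]
opening: 0.0004
```

```bash
python3 m.py 1
```

```text
t 17.8 tau 0.2 |F| 8.1 Fz 2.7 Mz 0.03 plat [-15.8 -27.8] r 32.04 ang -119.6 z 0.1328 j 94.4 q6 -108.4
mean 0.2
```

Request:
{"fn": "send_rows", "kwargs": {
  "commands": [
    [-1,[0.0013,0.001,0.0004],[0,0,3]]
  ]
}}

```text
time_s: 17.9
ee_pos: [0.5629, -0.0907, 0.1324]
tcp_rot: [[-0.999, -0.046, 0.006], [-0.046, 0.999, -0.004], [-0.006, -0.004, -1.0]]
force: [1.2, -9.5, 2.4]
opening: 0.0005
```

```bash
python3 m.py 1
```

```text
t 17.9 tau 0.243 |F| 9.5 Fz 2.4 Mz 0.051 plat [-17.3 -27. ] r 32.11 ang -122.6 z 0.1324 j 91.4 q6 -105.4
mean 0.243
```

Request:
{"fn": "send_rows", "kwargs": {
  "commands": [
    [-1,[0.0013,0.001,0.0004],[0,0,3]]
  ]
}}

```text
time_s: 18.0
ee_pos: [0.5615, -0.0898, 0.1319]
tcp_rot: [[-1.0, 0.006, 0.006], [0.006, 1.0, -0.004], [-0.006, -0.004, -1.0]]
force: [1.4, -9.4, 2.2]
opening: 0.0004
```

```bash
python3 m.py 1
```

```text
t 18.0 tau 0.262 |F| 9.5 Fz 2.2 Mz 0.054 plat [-18.7 -26.1] r 32.13 ang -125.6 z 0.1319 j 88.4 q6 -102.3
mean 0.262
```

Request:
{"fn": "send_rows", "kwargs": {
  "commands": [
    [-1,[0.0013,0.001,0.0004],[0,0,3]]
  ]
}}

```text
time_s: 18.1
ee_pos: [0.5601, -0.0889, 0.1315]
tcp_rot: [[-0.998, 0.058, 0.005], [0.058, 0.998, -0.004], [-0.006, -0.004, -1.0]]
force: [0.5, -10.9, 3.2]
opening: 0.0008
```

```bash
python3 m.py 1
```

```text
t 18.1 tau 0.259 |F| 11.0 Fz 3.2 Mz 0.033 plat [-20.  -25.1] r 32.14 ang -128.6 z 0.1315 j 85.4 q6 -99.2
mean 0.259
```

Request:
{"fn": "send_rows", "kwargs": {
  "commands": [
    [-1,[0.0013,0.001,0.0004],[0,0,3]]
  ]
}}

```text
time_s: 18.2
ee_pos: [0.5588, -0.0878, 0.1311]
tcp_rot: [[-0.994, 0.11, 0.005], [0.11, 0.994, -0.004], [-0.006, -0.004, -1.0]]
force: [-0.6, -10.1, 3.4]
opening: 0.0004
```

```bash
python3 m.py 1
```

```text
t 18.2 tau 0.247 |F| 10.1 Fz 3.4 Mz 0.052 plat [-21.4 -24.1] r 32.18 ang -131.6 z 0.1311 j 82.4 q6 -96.1
mean 0.247
```

Request:
{"fn": "send_rows", "kwargs": {
  "commands": [
    [-1,[0.0013,0.001,0.0004],[0,0,3]]
  ]
}}

```text
time_s: 18.3
ee_pos: [0.5575, -0.0868, 0.1306]
tcp_rot: [[-0.987, 0.162, 0.005], [0.162, 0.987, -0.004], [-0.006, -0.003, -1.0]]
force: [-0.3, -11.3, 3.2]
opening: 0.0003
```

```bash
python3 m.py 1
```

```text
t 18.3 tau 0.313 |F| 11.3 Fz 3.2 Mz 0.072 plat [-22.6 -23. ] r 32.2 ang -134.5 z 0.1306 j 79.4 q6 -93.1
mean 0.313
```

Request:
{"fn": "send_rows", "kwargs": {
  "commands": [
    [-1,[0.0013,0.001,0.0004],[0,0,3]]
  ]
}}

```text
time_s: 18.4
ee_pos: [0.5563, -0.0856, 0.1302]
tcp_rot: [[-0.977, 0.214, 0.005], [0.214, 0.977, -0.004], [-0.006, -0.003, -1.0]]
force: [-2.1, -10.9, 3.3]
opening: 0.0004
```

```bash
python3 m.py 1
```

```text
t 18.4 tau 0.267 |F| 11.1 Fz 3.3 Mz 0.06 plat [-23.7 -21.8] r 32.23 ang -137.5 z 0.1302 j 76.4 q6 -90.0
mean 0.267
```

```bash
cat > fit.py <<'E'
import numpy as np
from scipy.optimize import least_squares
j=np.array([118.4,112.4,109.4,106.4,103.4,97.4,94.4,91.4,88.4,85.4,82.4,79.4,76.4]+EX_J if 'EX_J' in globals() else [118.4,112.4,109.4,106.4,103.4,97.4,94.4,91.4,88.4,85.4,82.4,79.4,76.4])
t=np.array([.213,.193,.193,.199,.172,.248,.2,.243,.262,.259,.247,.313,.267])
F=np.array([7.4,7.3,7.2,8.2,7.7,8.7,8.1,9.5,9.5,11,10.1,11.3,11.1])
x=np.radians(120-j)
for nm,y,s in(("tau",t,1.),("F",F,None)):
    if s: r=least_squares(lambda p:p[0]+.184*np.maximum(0,x-p[1])-y,[.185,.3])
    else: r=least_squares(lambda p:p[0]*(1+.184/.185*np.maximum(0,x-p[1]))-y,[7.4,.3])
    print(nm,r.x,"touch j",120-np.degrees(r.x[1]),"foot N now",23*(x[-1]-r.x[1]),"rms",np.std(r.fun))
r=least_squares(lambda p:np.r_[(.185+.184*np.maximum(0,x-p[0])-t)/.022,(p[1]*(1+.184/.185*np.maximum(0,x-p[0]))-F)/.4],[.3,7.4]);print(r.x,23*(x[-1]-r.x[0]))
E
python3 fit.py
```

```text
tau [0.19884879 0.2897246 ] touch j 103.40000309103561 foot N now 10.838495895706005 rms 0.019621877929157275
F [7.54826709 0.26353388] touch j 104.90062074919742 foot N now 11.440882431521283 rms 0.4454295218584923
[0.24054086 7.44430445] 11.969721916211444
```

Request:
{"fn": "send_rows", "kwargs": {
  "commands": [
    [-1,[0.0013,0.001,0.0004],[0,0,3]]
  ]
}}

```text
time_s: 18.5
ee_pos: [0.5552, -0.0844, 0.1298]
tcp_rot: [[-0.964, 0.265, 0.005], [0.265, 0.964, -0.004], [-0.006, -0.003, -1.0]]
force: [-0.7, -10.7, 4.3]
opening: 0.0007
```

```bash
python3 m.py 1
```

```text
t 18.5 tau 0.338 |F| 10.7 Fz 4.3 Mz 0.091 plat [-24.9 -20.5] r 32.26 ang -140.5 z 0.1298 j 73.4 q6 -86.9
mean 0.338
```

Request:
{"fn": "send_rows", "kwargs": {
  "commands": [
    [-1,[0.0013,0.001,0.0004],[0,0,3]]
  ]
}}

```text
time_s: 18.6
ee_pos: [0.5541, -0.0831, 0.1293]
tcp_rot: [[-0.949, 0.315, 0.004], [0.315, 0.949, -0.004], [-0.005, -0.003, -1.0]]
force: [-1.9, -11.3, 3.1]
opening: 0.0003
```

```bash
python3 m.py 1
```

```text
t 18.6 tau 0.329 |F| 11.5 Fz 3.1 Mz 0.079 plat [-25.9 -19.2] r 32.28 ang -143.4 z 0.1293 j 70.4 q6 -83.8
mean 0.329
```

Request:
{"fn": "send_rows", "kwargs": {
  "commands": [
    [-1,[0.0013,0.001,0.0004],[0,0,3]]
  ]
}}

```text
time_s: 18.7
ee_pos: [0.5531, -0.0818, 0.1289]
tcp_rot: [[-0.931, 0.364, 0.004], [0.364, 0.931, -0.004], [-0.005, -0.003, -1.0]]
force: [-4.2, -12.0, 3.8]
opening: 0.0
```

```bash
python3 m.py 1
```

```text
t 18.7 tau 0.349 |F| 12.7 Fz 3.8 Mz 0.107 plat [-26.9 -17.9] r 32.32 ang -146.4 z 0.1289 j 67.4 q6 -80.6
mean 0.349
```

Request:
{"fn": "send_rows", "kwargs": {
  "commands": [
    [-1,[0.0013,0.001,0.0004],[0,0,3]]
  ]
}}

```text
time_s: 18.8
ee_pos: [0.5522, -0.0804, 0.1284]
tcp_rot: [[-0.911, 0.412, 0.004], [0.412, 0.911, -0.004], [-0.005, -0.002, -1.0]]
force: [-4.2, -12.1, 3.3]
opening: 0.0006
```

```bash
python3 m.py 1
```

```text
t 18.8 tau 0.379 |F| 12.9 Fz 3.3 Mz 0.118 plat [-27.8 -16.4] r 32.31 ang -149.4 z 0.1284 j 64.4 q6 -77.5
mean 0.379
```

Torque reads a bit above what the angle suggests (about 16 N by angle). I'm backing off to check the sensor's zero in this pose.

Request:
{"fn": "send_rows", "kwargs": {
  "commands": [
    [-1,[-0.0015,-0.0035,0],[0,0,0]],
    [-1,[-0.0015,-0.0035,0],[0,0,0]],
    [-1,[0,0,0],[0,0,0]],
    [-1,[0,0,0],[0,0,0]]
  ]
}}

```text
time_s: 19.2
ee_pos: [0.5524, -0.0864, 0.1279]
tcp_rot: [[-0.912, 0.41, 0.004], [0.41, 0.912, -0.001], [-0.004, 0.0, -1.0]]
force: [0.1, -0.5, 0.5]
opening: 0.001
```

```bash
python3 m.py 12; python3 - <<'E'
from rig import arm
import cv2
f=arm.grab_frame("wrist")["img"][:,:,::-1][100:260,220:420]
cv2.imwrite("pics/w9.png",cv2.resize(f,None,fx=3.6,fy=3.6,interpolation=cv2.INTER_CUBIC))
E
```

```text
t 19.2 tau 0.003 |F| 0.5 Fz 0.5 Mz -0.015 plat [-27.7 -22.5] r 35.68 ang -140.9 z 0.1279 j 64.6 q6 -78.4
t 19.25 tau -0.054 |F| 0.6 Fz 1.0 Mz -0.053 plat [-27.7 -22.4] r 35.63 ang -141.0 z 0.1279 j 64.6 q6 -78.4
t 19.3 tau 0.066 |F| 1.1 Fz -0.3 Mz 0.076 plat [-27.6 -22.4] r 35.59 ang -141.0 z 0.1279 j 64.6 q6 -78.4
t 19.35 tau 0.023 |F| 0.8 Fz -0.4 Mz -0.004 plat [-27.6 -22.4] r 35.56 ang -141.0 z 0.128 j 64.6 q6 -78.4
t 19.4 tau -0.022 |F| 0.5 Fz 0.6 Mz -0.026 plat [-27.6 -22.4] r 35.57 ang -141.0 z 0.128 j 64.6 q6 -78.4
t 19.45 tau -0.01 |F| 0.3 Fz -0.2 Mz -0.003 plat [-27.6 -22.4] r 35.59 ang -140.9 z 0.128 j 64.6 q6 -78.4
t 19.5 tau -0.062 |F| 0.5 Fz 0.9 Mz -0.047 plat [-27.6 -22.5] r 35.61 ang -140.9 z 0.128 j 64.6 q6 -78.4
t 19.55 tau -0.021 |F| 0.3 Fz 0.1 Mz -0.009 plat [-27.6 -22.5] r 35.61 ang -140.9 z 0.128 j 64.6 q6 -78.4
t 19.6 tau -0.018 |F| 0.3 Fz -0.7 Mz -0.028 plat [-27.6 -22.5] r 35.64 ang -140.8 z 0.128 j 64.6 q6 -78.4
t 19.65 tau -0.009 |F| 1.2 Fz -0.8 Mz 0.026 plat [-27.6 -22.5] r 35.65 ang -140.8 z 0.128 j 64.6 q6 -78.4
t 19.7 tau 0.019 |F| 0.4 Fz -0.0 Mz 0.025 plat [-27.6 -22.5] r 35.67 ang -140.8 z 0.128 j 64.6 q6 -78.4
t 19.75 tau -0.003 |F| 1.2 Fz 0.0 Mz -0.015 plat [-27.6 -22.5] r 35.65 ang -140.8 z 0.128 j 64.6 q6 -78.4
mean -0.008
```

View pics/w9.png

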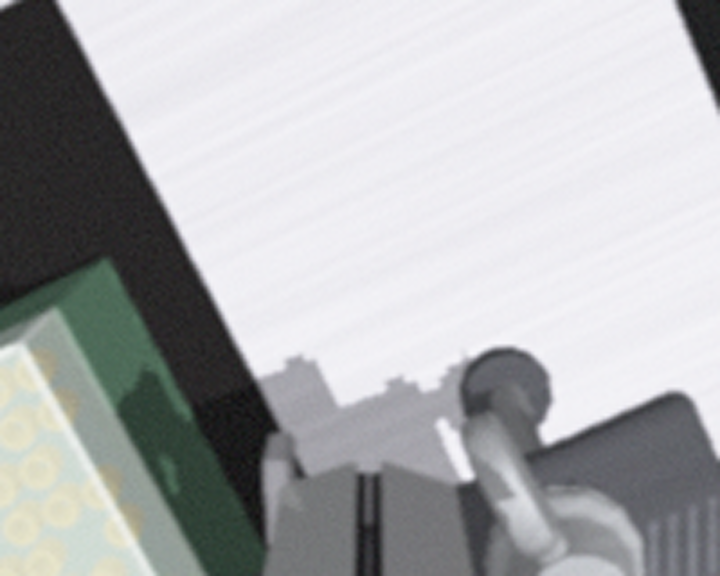

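```bash
python3 - <<'E'
import numpy as np
from scipy.optimize import least_squares
j=np.array([118.4,112.4,109.4,106.4,103.4,97.4,94.4,91.4,88.4,85.4,82.4,79.4,76.4,73.4,70.4,67.4,64.4])
t=np.array([.213,.193,.193,.199,.172,.248,.2,.243,.262,.259,.247,.313,.267,.338,.329,.349,.379])
F=np.array([7.4,7.3,7.2,8.2,7.7,8.7,8.1,9.5,9.5,11,10.1,11.3,11.1,10.7,11.5,12.7,12.9])
x=np.radians(120-j)
g=lambda p:1+.184/.185*np.maximum(0,x-p)
for m in("both","tau","F"):
    def res(p):
        a=(p[1]*.185*g(p[0])-t)/.025; b=(p[2]*g(p[0])-F)/.45
        return {"both":np.r_[a,b],"tau":np.r_[a,(p[2]-7.4)],"F":np.r_[b,p[1]-1]}[m]
    r=least_squares(res,[.3,1,7.4]);C=np.linalg.inv(r.jac.T@r.jac)
    print(m,r.x,"foot",23*(x[-1]-r.x[0]),"+-",23*np.sqrt(C[0,0]))
r=least_squares(lambda p:(.185*g(p[0])-t)/.025,[.3]);print(23*(x[-1]-r.x[0]))
E
python3 -c "
from path import *
print(cen(-185,26,250))"
```

```text
both [0.27706923 1.09654339 7.54418426] foot 15.946678103096485 +- 0.8720007267232092
tau [0.28972463 1.104853   7.4       ] foot 15.65560408617902 +- 1.9711266617396468
F [0.26833359 1.         7.50410668] foot 16.147597882668446 +- 0.9791506883897624
18.8624623698558
[-27.42474664 -15.14974409]
```

Angle and force fits agree on about 16 N (16.0 ± 0.9), and 19 N at most without scaling, so I'm stopping there. I'm retreating straight up and checking.

Request:
{"fn": "send_rows", "kwargs": {
  "commands": [
    [-1,[-0.001,-0.002,-0.005],[0,0,0]],
    [-1,[0,0,-0.02],[0,0,0]],
    [-1,[0,0,-0.03],[0,0,0]],
    [-1,[0,0,-0.04],[0,0,0]],
    [-1,[0.03,0,-0.03],[0,0,0]],
    [-1,[0.04,0,0],[0,0,0]],
    [-1,[0.04,0,0],[0,0,0]],
    [-1,[0.04,0,0],[0,0,0]],
    [-1,[0,0,0],[0,0,0]],
    [-1,[0,0,0],[0,0,0]]
  ]
}}

```text
time_s: 20.8
ee_pos: [0.4154, -0.0271, 0.2533]
tcp_rot: [[-0.912, 0.409, 0.006], [0.409, 0.912, -0.002], [-0.006, 0.001, -1.0]]
force: [0.9, -0.8, -0.5]
opening: 0.0005
```

```bash
python3 - <<'E'
from h import *
from rig import arm
import cv2
whereami()
f=arm.grab_frame("top")["img"][:,:,::-1][160:290,220:360]
cv2.imwrite("pics/t10.png",cv2.resize(f,None,fx=4.6,fy=4.6,interpolation=cv2.INTER_CUBIC))
f=arm.grab_frame("scene")["img"][:,:,::-1][130:310,200:380]
cv2.imwrite("pics/s10.png",cv2.resize(f,None,fx=3.3,fy=3.3,interpolation=cv2.INTER_CUBIC))
E
```

```text
t 20.8 plat [-0.1634, 0.0398, 0.2533] yawx 154.57 z [ 0.0057 -0.0019 -1.    ] F [ 0.94 -0.8  -0.47] M [ 0.061 -0.15  -0.015] open 0.0005 q [-8.700e+00 -2.700e+00  1.031e+02 -1.000e-01  7.930e+01 -7.460e+01]
```

View pics/t10.png

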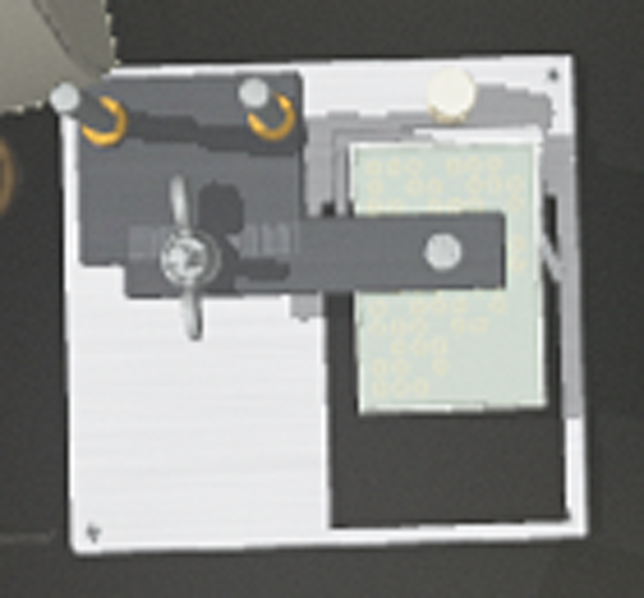

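View pics/s10.png

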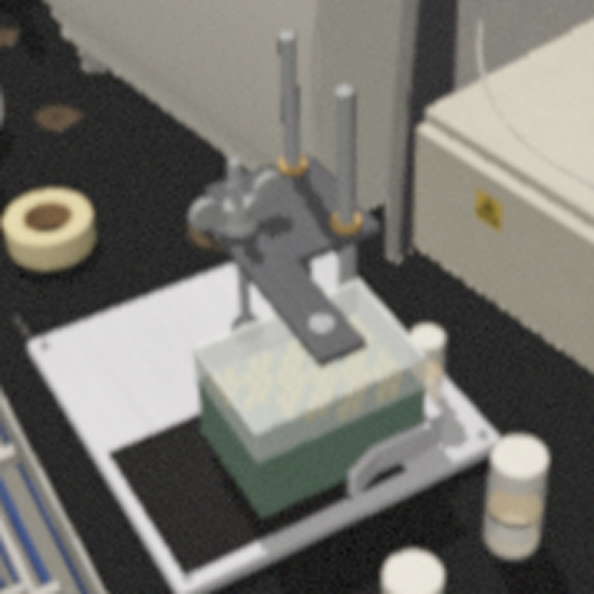

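The last pictures show the box unmoved (near edge at crop row about 410), the bar lowered onto it, the vial standing and the arm clear. I'm handing in.

```bash
python3 -c "
from rig import arm
print(arm.close_job())"
```

```text
the job is handed in; nothing more can be done
None
```

I pushed the tip box home against the back stop and tightened the wing nut until the foot pressed on the lid with an estimated 16 N. I handed the job in at about 21 s, and no verdict came back.

- **Box:** I pushed the near face with the fingers half open until it met the stop hard. The wrist force peaked at about 50 N in that contact, then I backed off. The camera puts the box centre at about (-11, -111) mm against a home of (-10, -108). That is square and inside the limits, given a calibration of about 2 mm.
- **Nut:** I turned it in two strokes with shut fingers on one wing, from a nut angle of about 0.23 to 2.65 rad. Finger force on the wing stayed at or below about 13 N in the readings.
- **Foot force:** The foot met the lid at about 1.95 rad. A fit of force and torque against angle gives 16 ± 1 N. The raw torque, read without correcting its scale, gives about 19 N instead. Both lie within 10 to 23 N, but the estimates do disagree by that much and nothing measured the foot force directly.
- **Last checks:** The final pictures show the box unmoved, the bar down on the lid, the small vial standing and the arm clear of everything.

On the way over to the nut, the last joint came within 0.1 degree of its range limit. I turned it back and moved on, and there was no sign of a fault.

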